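# Pack the spare-parts bin and strike its rim

### The job

Pack every one of the small square cardboard cartons that is on the bench into the grey bin, each lying on its side across the bin, side by side in one straight row nudged up tight without gaps against the end wall that has the handle, so that none sticks up above the rim. Then check it by feel: lay the wooden float flat across the rim at the handle end, its blade spanning both long sides, and slide it along the rim, touching all the way, to the other end; then set it back flat in the middle of the black rubber mat. Leave everything else on the bench where it is.

Things in the scene. Friction and masses are not known exactly. Their poses are not given: they have to be found in the camera images.
- bin: grey open plastic bin, fixed to the bench, 88 (own x) x 244 (own y) x 46 mm high outside; walls and floor 4 mm thick, so 80 x 236 mm inside and 42 mm deep; steel loop handle outside the end wall at its own +y, reaching 27 mm beyond that wall and lower than the rim. Origin: centre of its underside; the inner faces of the end walls lie at own y = +118 and -118 mm, the rim at own z = 46 mm
- mat: black rubber mat fixed on the bench, 110 (own x) x 200 (own y) x 3 mm; origin at the centre of its underside
- float: wooden float (straightedge with a grip), 150 g: a flat blade 150 (own x) x 26 (own y) x 12 mm with an upright grip block on its middle, 50 (own x) x 22 (own y) mm, rising to 57 mm above the underside; origin at the centre of the blade's flat underside, own z up; starts lying flat on the mat, its length roughly along the mat's own y
- carton1: plain brown cardboard carton, square section 34 x 34 mm, 66 mm long, a strip of pale tape along it, about 90 g; origin at its centre, long axis is its own x; at the start it lies on its side on the bench. May be absent.
- carton2: plain brown cardboard carton, square section 34 x 34 mm, 66 mm long, a strip of pale tape along it, about 90 g; origin at its centre, long axis is its own x; at the start it lies on its side on the bench. May be absent.
- carton3: plain brown cardboard carton, square section 34 x 34 mm, 66 mm long, a strip of pale tape along it, about 90 g; origin at its centre, long axis is its own x; at the start it lies on its side on the bench. May be absent.
- carton4: plain brown cardboard carton, square section 34 x 34 mm, 66 mm long, a strip of pale tape along it, about 90 g; origin at its centre, long axis is its own z; at the start it stands on end on the bench. May be absent.
- carton5: plain brown cardboard carton, square section 34 x 34 mm, 66 mm long, a strip of pale tape along it, about 90 g; origin at its centre, long axis is its own z; at the start it stands on end on the bench. May be absent.
- fitting1: bystander: brass pipe fitting, 32 mm diameter, 34 mm high, standing among the cartons; origin at the centre of its underside
- fitting2: bystander: a second brass pipe fitting of the same kind, 32 mm diameter, 34 mm high; origin at the centre of its underside
- tape: bystander: grey roll of tape lying flat, 90 mm diameter, 45 mm high; origin at the centre of its underside
- wrench: bystander: steel wrench about 180 mm long lying flat along its own x; origin near its middle
- jar: bystander: glass jar, 64 mm diameter, 85 mm high; origin at the centre of its underside
- can: bystander: tall can, 64 mm diameter, 180 mm high; origin at the centre of its underside
- tin: bystander: round tin, 90 mm diameter, 90 mm high; origin at the centre of its underside
- brush: bystander: brush about 200 mm long lying flat along its own x; origin near its middle
There are look-alikes about, which are no part of the job. Leave any blue or yellow look-alike of the carton1 alone.

How it is judged:
By the outcome, as a careful person would: the job done as asked, in the order asked, and still so for the second after the job is handed in, with the robot touching nothing.
Of carton1, carton2, carton3, carton4, carton5 only 3 to 5 are there at a start; the rules pass over those that are not, and their reading is None.
At some moment in a run one of carton1, carton2, carton3, carton4, carton5 may be knocked a few centimetres aside while the robot is not near it.
Once in a run the grip may slacken for a moment while it holds something.
It also fails if it takes over 210 s, if anything falls off the work surface, if the arm or the gripper's body presses on something with over 40 N, if the wrist force passes 120 N, or if a joint passes its speed limit or range.

### The arm

A 6-joint arm with a two-finger parallel gripper is mounted at the origin on the work surface. World frame = base frame: x ahead of the robot, y to its left, z up, the work surface at z = 0. Lengths are in m, angles in rad, forces in N, time in s.
With the tool pointing down it reaches from about 0.375 to 0.975 m from the base axis. Payload 3.8 kg.
Tool frame: the origin (TCP) lies on the centre line of the jaws, within the pads' length; the fingertips stand 8 mm ahead of it and the grasp point (between the pads) lies 11 mm behind it; z points along the fingers, y is the direction in which the jaws open and shut (so a half turn about z gives the same grasp; the last joint's range is limited). The gripper opens to 85 mm and grips with 20 to 120 N. Pads are 22 mm wide; open, the fingers measure 114 mm over their backs; the gripper's body (76 mm by 85 mm) begins 54 mm behind the grasp point. The pads swing forward as they close: fully open they stand 13 mm farther back than shut.
Start: joints at [1.069, 0.264, 1.604, -0, 1.274, -0.037], TCP at [0.303, 0.603, 0.217] pointing down, gripper open.
Joint ranges: [-2.63, 2.63], [-0.94, 2.18], [0.31, 2.57], [-1.31, 4.45], [0, 2.66], [-2.55, 2.55]. Speed limits (rad/s): [2.57, 2.57, 3.14, 3.14, 3.14, 3.14].

### API

Orientations are given as a rotation vector (axis times angle).
In Python, from workcell import * gives the robot as it stands.
- The arm moves only by the tool play_rows, never from a script. Its arguments are lists of equal length, an entry for each row: "slide": the shift along the tool's x, y, z in cm, a list of three; "delta_rot": the turn, a rotation vector about the tool's x, y, z in rad, a list of three. In form: {"slide": [[x, y, z], ...], "delta_rot": [[wx, wy, wz], ...]}. A call has 1 to 12 rows; each row is the pose to reach, as a shift and turn from the pose measured when the call began, along the tool's axes at that moment; what a row does not reach only later rows make up. A row lasts 1/12 s, in which the tool goes at most 41.7 mm and 7.16 degrees, less where a joint would pass 70% of its speed; a pose out of reach is approached as far as the arm can. A call with a gripper value outside its range is refused whole. "hand" is the opening, from 0 (shut) to 1 (fully open), set as the call begins (left out, the last holds). The fingers move at their own pace and stop on an object; "force" is the grip in N (left out, the last holds). Time passes only in rows, so rows that repeat a pose let the fingers close. It gives the time, the measured TCP pose, the force and the opening at its end, in the units of the state.
- read_state(): the state, without advancing time (a new reading comes with each control period).
- read_camera(name): name is "scene" or "top" or "wrist"; returns a dict with "image" (480x640x3 uint8, red, green, blue), "depth" (480x640 float32, m along the optical axis (not along the pixel's ray), 0 where there is no reading), "fovy" (degrees; the focal length in pixels is half the picture's height over the tangent of half this angle, whatever the lens; pixels are square), "cx", "cy" (the principal point, pixels), "world_from_camera" (4x4, takes a point from camera to world coordinates); the wrist camera has in their place "hand_eye" (4x4, takes a point from camera to tool coordinates, whose origin is the TCP and whose axes are the flange's). Camera axes: x right, y up, looking along -z (the intrinsics and any distortion apply to the point x, -y, -z); pixel columns grow to the right and rows downward; lengths in m; the calibration is good to about 2 mm. A picture is of the moment at which its call begins: read the wrist's pose just before it.
- finish_job(): hands the job in, once; it reports no verdict.
Trained networks look in a picture, given as the dict that the camera call returned (one of the last four; its "shot" number tells which), for a name from the list of things; names that differ only in an ending like _2 or _b are one class to them, and where a whole thing is asked for, a point or a joint stands for the part that bears it (a point fixed in the world has none). Each returns a list of dicts, best first, with "conf" (0 to 1); they miss things now and then, are a little off and sometimes report something else, mostly with a low value. They report only what shows in the picture. A call takes as long as a camera call. They do not tell look-alikes from the thing itself.
- spot_in(target, picture): "bbox" ([centre column, centre row, width, height] in pixels, round what is visible of it).
- landmark_of(target, picture): "at" ([column, row] in pixels: a listed point, or the origin of a listed thing).
The state is a dict: "time": time; "q": joint angles; "joint_vel": joint speeds; "joint_torque": joint torques, N m; "tool_pos": TCP position; "tcp_rot": TCP orientation; "wrist_force": force on the tool from outside, world axes, zero at the start; "torque": the same for the moment, N m; "width": opening from 0.0 (shut) to 1.0 (fully open).
Only numpy, scipy, OpenCV 4.12 (cv2) and the standard library are available. Lean on these libraries where they do the work, as an engineer would, in place of code of your own. Each camera call takes 0.05 s, during which the arm holds its last target.

## Working session

There is one attempt and no reset: what is moved stays moved. The work goes in short steps, Python scripts to look and compute and a tool call to move; the robot and the scene stay as the last step left them, time stands still between calls to the robot, and variables do not carry over. Pictures are saved under pics/ and viewed, and the job is handed in when it is done.

Besides the shell and the picture viewer there is one more tool, called after "Call:" by a JSON object that holds its "method" and its "body", one argument or row to a line. play_rows: Moves the arm, as the interface text tells. Its arguments: {"type":"object","properties":{"slide":{"type":"array"},"delta_rot":{"type":"array"},"hand":{"type":"number"},"force":{"type":"number"}},"required":["slide","delta_rot"]}

```bash
ls; mkdir -p pics; cat > h.py <<'E'
from workcell import *
import numpy as np, cv2
from scipy.spatial.transform import Rotation as R
def save(c,n): cv2.imwrite('pics/'+n+'.png', c['image'][:,:,::-1])
def K(c):
    f=240/np.tan(np.radians(c['fovy'])/2); return f
def wfc(c,s=None):
    if 'world_from_camera' in c: return np.array(c['world_from_camera'])
    T=np.eye(4);T[:3,:3]=R.from_rotvec(s['tcp_rot']).as_matrix();T[:3,3]=s['tool_pos']
    return T@np.array(c['hand_eye'])
def cloud(c,s=None):
    f=K(c);v,u=np.mgrid[0:480,0:640];d=c['depth']
    p=np.stack([(u-c['cx'])/f*d,-(v-c['cy'])/f*d,-d,np.ones_like(d)],-1)
    w=p@wfc(c,s).T; w=w[...,:3]; w[d==0]=np.nan; return w
E
python3 - <<'E'
from h import *
s=read_state();print(s)
for n in ['scene','top','wrist']:
    c=read_camera(n);save(c,n+'0');print(n,{k:v for k,v in c.items() if k not in('image','depth')})
E
```

```text
pics
{'time': 0.0, 'q': array([ 1.06913189e+00,  2.64752070e-01,  1.60538962e+00, -3.12840595e-05,
        1.27370167e+00, -3.69239732e-02]), 'joint_vel': array([-3.37831631e-04,  1.86359637e-03,  1.04734826e-03,  8.45067604e-05,
        3.31358885e-04, -3.34739340e-04]), 'joint_torque': array([-2.33693763e-04, -5.15109408e+01, -3.67319870e+01, -3.70933076e-04,
        1.28739982e-02, -1.75140184e-05]), 'tool_pos': array([0.30218359, 0.60271874, 0.21615436]), 'tcp_rot': array([-0.72331497, -3.05660387,  0.00341986]), 'wrist_force': array([ 0.58620476, -0.48500871,  0.15050331]), 'torque': array([-0.02408435, -0.03332103, -0.00768241]), 'width': 1.000418160770766}
scene {'fovy': 45.59759702765232, 'cx': 319.9987796779002, 'cy': 241.31671248217674, 'world_from_camera': array([[ 0.59131313, -0.46687878,  0.65755075,  1.35647351],
       [ 0.80634927,  0.32992502, -0.49086693, -0.66151454],
       [ 0.01223291,  0.82047163,  0.57155636,  0.78079706],
       [ 0.        ,  0.        ,  0.        ,  1.        ]]), 'shot': 1}
top {'fovy': 56.386678820069605, 'cx': 317.2716750263987, 'cy': 239.34993143976922, 'world_from_camera': array([[ 2.32397416e-03,  9.90456679e-01, -1.37804809e-01,
         3.40595818e-01],
       [-9.99936321e-01,  7.79841815e-04, -1.12581459e-02,
        -5.02684362e-02],
       [-1.10432398e-02,  1.37822197e-01,  9.90395420e-01,
         1.14674612e+00],
       [ 0.00000000e+00,  0.00000000e+00,  0.00000000e+00,
         1.00000000e+00]]), 'shot': 2}
wrist {'fovy': 60.17793907418573, 'cx': 325.35804729768194, 'cy': 242.89432264621266, 'hand_eye': array([[ 8.56808815e-05,  9.55750743e-01,  2.94177683e-01,
         7.50403187e-02],
       [ 9.99999846e-01,  7.94129629e-05, -5.49259430e-04,
        -6.58847167e-04],
       [-5.48316630e-04,  2.94177685e-01, -9.55750589e-01,
        -1.56939956e-01],
       [ 0.00000000e+00,  0.00000000e+00,  0.00000000e+00,
         1.00000000e+00]]), 'shot': 3}
```

View pics/top0.png

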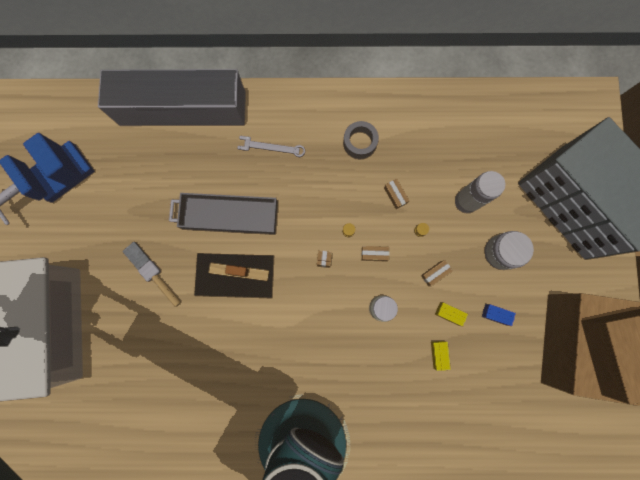

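View pics/scene0.png

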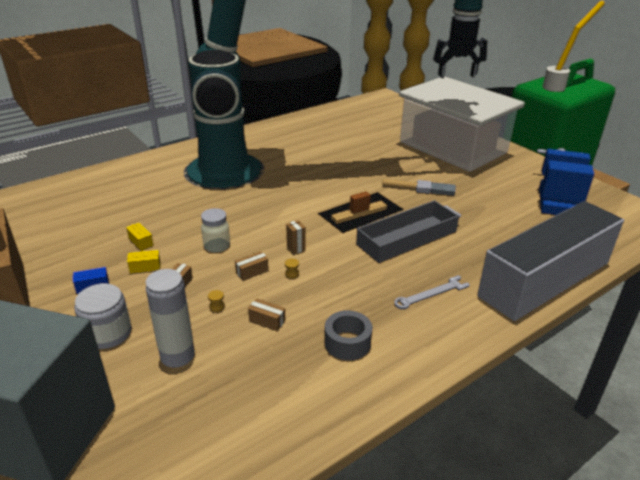

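View pics/wrist0.png

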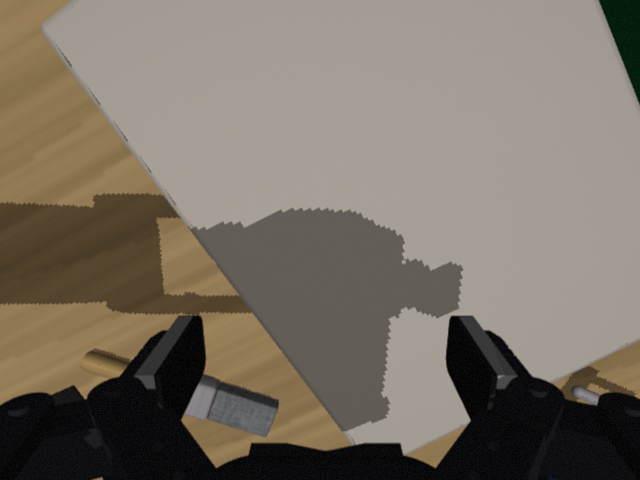

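The top view shows three lying cartons at (397,194), (376,254) and (437,272), and one standing at (325,259). The bin is at (228,214) with its handle on the left, and the float is on the mat at (238,272). There are yellow and blue look-alikes at (453,313), (441,355) and (500,315). Next I'll measure the poses.

```bash
python3 - <<'E'
from h import *
c=read_camera('top');w=cloud(c)
np.save('topw.npy',w);np.save('topi.npy',c['image'])
z=w[...,2]
m=((z>0.012)&(z<0.3)).astype(np.uint8)
n,l,st,ce=cv2.connectedComponentsWithStats(m)
for i in range(1,n):
    if st[i,4]<60: continue
    p=w[l==i]; zt=np.nanpercentile(p[:,2],90); q=p[p[:,2]>zt-0.012]
    r=cv2.minAreaRect((q[:,:2]*1000).astype(np.float32))
    print(ce[i].round(),st[i,4],'ztop',zt.round(4),'rect',np.round(r[0],1),np.round(r[1],1),round(r[2],1),'rgb',c['image'][l==i].mean(0).round())
s=read_camera('scene')
for cc in (c,s):
  for t in ['carton1','carton4','bin','float','mat','fitting1']:
    print(t,[(np.round(d['bbox']),round(d['conf'],2)) for d in spot_in(t,cc)])
b=z[300:330,100:130];print('bench z',np.nanmedian(z[240:290,130:180]),np.nanmedian(z[330:380,400:430]),np.nanmedian(z[120:180,320:340]))
E
```

```text
[172.  96.] 7795 ztop 0.123 rect [856.8 328.5] [103.5 340.4] 0.4 rgb [74. 72. 72.]
[592. 191.] 11323 ztop 0.2009 rect [ 596.8 -698.7] [258.9 167.9] 38.5 rgb [85. 86. 84.]
[361. 139.] 737 ztop 0.0463 rect [ 758.  -149.5] [87.8 88.7] 42.4 rgb [93. 87. 83.]
[ 44. 170.] 3878 ztop 0.12 rect [667.6 648.9] [112.8 121.1] 38.9 rgb [47. 61. 90.]
[480. 192.] 1298 ztop 0.1806 rect [ 599.1 -423.4] [59.5 59.9] 57.2 rgb [114. 108. 105.]
[396. 193.] 394 ztop 0.0359 rect [ 616.  -240.4] [66.8 34.8] 28.5 rgb [139. 119.  95.]
[219. 212.] 1128 ztop 0.0463 rect [564. 202.] [267.2  89.2] 86.8 rgb [83. 77. 74.]
[  4. 218.] 67 ztop 0.0759 rect [544.4 735.6] [46.3 11. ] 40.5 rgb [126. 119. 115.]
[349. 229.] 129 ztop 0.0362 rect [ 521.5 -117. ] [28.7 30.8] 45.9 rgb [157. 127.  59.]
[422. 229.] 133 ztop 0.0363 rect [ 522.9 -301.4] [29.  30.7] 77.7 rgb [152. 123.  57.]
[509. 250.] 1456 ztop 0.0914 rect [ 465.7 -507.1] [84.9 83.9] 64.0 rgb [132. 127. 126.]
[148. 270.] 908 ztop 0.0209 rect [406.6 380.3] [200.1  42.4] 41.6 rgb [128. 119. 108.]
[375. 253.] 384 ztop 0.0357 rect [ 462.1 -182.3] [65.2 34.1] 88.2 rgb [
[... 1980 characters left out ...]
,  25.]), 0.57), (array([183., 275.,  24.,  20.]), 0.55)]
carton4 [(array([138., 235.,  28.,  26.]), 0.95), (array([252., 265.,  35.,  25.]), 0.9), (array([297., 236.,  18.,  38.]), 0.88), (array([266., 315.,  39.,  27.]), 0.87), (array([143., 262.,  35.,  26.]), 0.7), (array([ 89., 279.,  34.,  25.]), 0.57), (array([183., 275.,  24.,  20.]), 0.55)]
bin [(array([408., 229., 100.,  62.]), 0.71)]
float [(array([359., 209.,  48.,  33.]), 0.96)]
mat [(array([360., 212.,  82.,  37.]), 0.87)]
fitting1 [(array([215., 302.,  22.,  22.]), 0.77), (array([292., 270.,  14.,  22.]), 0.56), (array([101., 317.,  60.,  67.]), 0.16)]
bench z 0.0004349340342910679 -0.0004698308543686913 -0.0008333572490382135
```

```bash
cat >> h.py <<'E'
def Rg(yaw,tilt=0):
    # yaw: jaw(y) direction deg; tool down; tilt deg about tool y
    a=np.radians(yaw); y=np.array([np.cos(a),np.sin(a),0]); z=np.array([0,0,-1.]); x=np.cross(y,z)
    return np.stack([x,y,z],1)@R.from_euler('y',tilt,degrees=True).as_matrix()
def goal(*wps):
    s=read_state();R0=R.from_rotvec(s['tcp_rot']).as_matrix();p0=np.array(s['tool_pos'])*1000
    print('t',round(s['time'],2),'p',p0.round(1),'yaw',round(np.degrees(np.arctan2(R0[1,1],R0[0,1])),1),'F',np.round(s['wrist_force'],1),'w',round(s['width'],3),'q6',round(s['q'][5],2))
    for w in wps:
        x,y,z,yaw=w[:4];t=w[4] if len(w)>4 else 0
        d=R0.T@(np.array([x,y,z])-p0)/10
        rv=R.from_matrix(R0.T@Rg(yaw,t)).as_rotvec()
        print('  slide',d.round(2).tolist(),'rot',rv.round(3).tolist(),'rows>=',int(np.ceil(max(np.linalg.norm(d)/4.17,np.linalg.norm(rv)/0.125))))
E
python3 -c "
from h import *
goal((616,-240,220,-61.5),(616,-240,160,-61.5))"
```

```text
t 0.85 p [302.6 603.4 217.5] yaw 63.4 F [-0.3 -0.8  0.5] w 1.003 q6 -0.04
  slide [-65.83, -61.34, -0.25] rot [-0.0, -0.0, 2.179] rows>= 22
  slide [-65.83, -61.34, 5.75] rot [-0.0, -0.0, 2.179] rows>= 22
```

Call:
{"method": "play_rows", "body": {
  "slide": [
    [-65.8, -61.3, 0],
    [-65.8, -61.3, 0],
    [-65.8, -61.3, 0],
    [-65.8, -61.3, 0],
    [-65.8, -61.3, 0],
    [-65.8, -61.3, 0],
    [-65.8, -61.3, 0],
    [-65.8, -61.3, 0],
    [-65.8, -61.3, 0],
    [-65.8, -61.3, 0],
    [-65.8, -61.3, 0],
    [-65.8, -61.3, 0]
  ],
  "delta_rot": [
    [0, 0, 2.18],
    [0, 0, 2.18],
    [0, 0, 2.18],
    [0, 0, 2.18],
    [0, 0, 2.18],
    [0, 0, 2.18],
    [0, 0, 2.18],
    [0, 0, 2.18],
    [0, 0, 2.18],
    [0, 0, 2.18],
    [0, 0, 2.18],
    [0, 0, 2.18]
  ],
  "hand": 1
}}

```text
time: 1.85
tool_pos: [0.4772, 0.1328, 0.218]
tcp_rot: [2.618, 1.736, 0.002]
wrist_force: [0.4, -0.1, 0.4]
width: 1.0
```

```bash
python3 -c "
from h import *
goal((616,-240,220,-61.5),(616,-240,160,-61.5))"
```

```text
t 1.85 p [477.2 132.8 218. ] yaw -22.9 F [ 0.4 -0.1  0.4] w 1.0 q6 0.62
  slide [-28.93, 27.3, -0.2] rot [0.001, -0.001, 0.673] rows>= 10
  slide [-28.94, 27.3, 5.8] rot [0.001, -0.001, 0.673] rows>= 10
```

Call:
{"method": "play_rows", "body": {
  "slide": [
    [-28.9, 27.3, 5],
    [-28.9, 27.3, 5],
    [-28.9, 27.3, 5],
    [-28.9, 27.3, 5],
    [-28.9, 27.3, 5],
    [-28.9, 27.3, 5],
    [-28.9, 27.3, 5],
    [-28.9, 27.3, 5],
    [-28.9, 27.3, 5],
    [-28.9, 27.3, 5],
    [-28.9, 27.3, 5],
    [-28.9, 27.3, 5]
  ],
  "delta_rot": [
    [0, 0, 0.673],
    [0, 0, 0.673],
    [0, 0, 0.673],
    [0, 0, 0.673],
    [0, 0, 0.673],
    [0, 0, 0.673],
    [0, 0, 0.673],
    [0, 0, 0.673],
    [0, 0, 0.673],
    [0, 0, 0.673],
    [0, 0, 0.673],
    [0, 0, 0.673]
  ]
}}

```text
time: 2.85
tool_pos: [0.616, -0.2412, 0.1672]
tcp_rot: [-3.045, -0.769, -0.001]
wrist_force: [0.4, 0.1, -0.5]
width: 0.999
```

```bash
cat >> h.py <<'E'
def objs(cam='wrist',name=None,zmin=0.012,zmax=0.1,amin=300,colors=True):
    s=read_state();c=read_camera(cam)
    if name: save(c,name)
    w=cloud(c,s);z=w[...,2]
    if cam=='wrist': z[360:]=np.nan
    m=((z>zmin)&(z<zmax)).astype(np.uint8)
    m=cv2.erode(m,np.ones((3,3)))if cam=='wrist' else m
    n,l,st,ce=cv2.connectedComponentsWithStats(m)
    for i in range(1,n):
        if st[i,4]<amin: continue
        p=w[l==i]; zt=np.nanpercentile(p[:,2],90); q=p[abs(p[:,2]-zt)<0.006]
        r=cv2.minAreaRect((q[:,:2]*1000).astype(np.float32))
        a=r[2]+(0 if r[1][0]>r[1][1] else 90)
        print(ce[i].round(),st[i,4],'ztop',zt.round(4),'c',np.round(r[0],1),'LxW',np.round(sorted(r[1])[::-1],1),'long yaw',round(a,1),'rgb',c['image'][l==i].mean(0).round())
    return s,c,w
E
python3 -c "
from h import *
objs('wrist','w1')
goal((616,-240,12,-61.5))"
```

```text
[307.  14.] 2589 ztop 0.0462 c [ 728.2 -166.8] LxW [64.1 14. ] long yaw 118.5 rgb [99. 97. 98.]
[325. 216.] 3979 ztop 0.0354 c [ 619.2 -239.2] LxW [66.  32.5] long yaw 28.0 rgb [115.  97.  75.]
[120. 249.] 1448 ztop 0.0351 c [ 525.2 -116.7] LxW [31.6 29. ] long yaw 146.9 rgb [159. 129.  47.]
[ 19. 294.] 2231 ztop 0.0553 c [451.7 -69.4] LxW [34.  13.5] long yaw 20.0 rgb [64. 51. 37.]
[529. 330.] 3681 ztop 0.0906 c [ 624.7 -405.2] LxW [41.4  7.9] long yaw 128.8 rgb [86. 84. 79.]
[148. 328.] 931 ztop 0.0348 c [ 466.3 -160.6] LxW [33.6 20.8] long yaw 177.0 rgb [87. 71. 51.]
[338. 346.] 835 ztop 0.0349 c [ 531.5 -298.5] LxW [28.8 19.6] long yaw 119.5 rgb [153. 124.  45.]
t 2.9 p [ 615.8 -239.9  167.5] yaw -61.6 F [0.1 0.4 0.4] w 1.003 q6 0.66
  slide [-0.0, 0.04, 15.55] rot [-0.001, -0.001, -0.001] rows>= 4
```

View pics/w1.png

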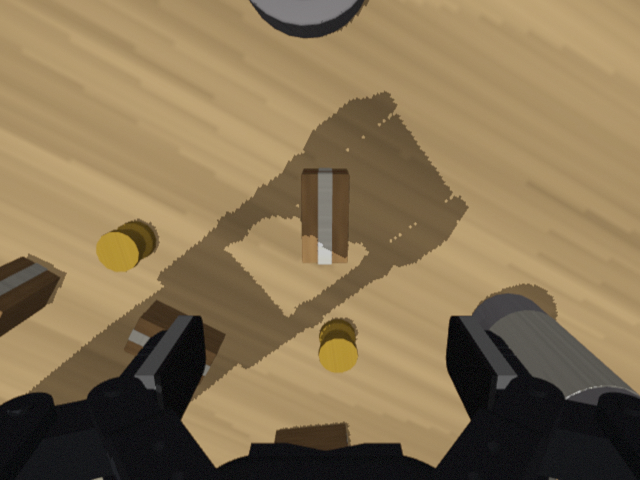

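The carton sits centred between the jaws at (325,216). Going down to grip it.

Call:
{"method": "play_rows", "body": {
  "slide": [
    [0.15, 0.05, 4],
    [0.15, 0.05, 8],
    [0.15, 0.05, 12],
    [0.15, 0.05, 14.5],
    [0.15, 0.05, 15.5],
    [0.15, 0.05, 15.5],
    [0.15, 0.05, 15.5]
  ],
  "delta_rot": [
    [0, 0, 0],
    [0, 0, 0],
    [0, 0, 0],
    [0, 0, 0],
    [0, 0, 0],
    [0, 0, 0],
    [0, 0, 0]
  ]
}}

```text
time: 3.48
tool_pos: [0.618, -0.2386, 0.0135]
tcp_rot: [-3.044, -0.773, -0.002]
wrist_force: [0.6, 0.0, 0.5]
width: 1.001
```

Call:
{"method": "play_rows", "body": {
  "slide": [
    [0, 0, 0],
    [0, 0, 0],
    [0, 0, 0],
    [0, 0, 0],
    [0, 0, 0],
    [0, 0, 0]
  ],
  "delta_rot": [
    [0, 0, 0],
    [0, 0, 0],
    [0, 0, 0],
    [0, 0, 0],
    [0, 0, 0],
    [0, 0, 0]
  ],
  "hand": 0.2,
  "force": 50
}}

```text
time: 3.98
tool_pos: [0.6191, -0.239, 0.0155]
tcp_rot: [3.045, 0.773, 0.005]
wrist_force: [0.2, 1.2, 4.5]
width: 0.372
```

Call:
{"method": "play_rows", "body": {
  "slide": [
    [0, 0, -4],
    [0, 0, -8],
    [0, 0, -12],
    [0, 0, -14],
    [0, 0, -14]
  ],
  "delta_rot": [
    [0, 0, 0],
    [0, 0, 0],
    [0, 0, 0],
    [0, 0, 0],
    [0, 0, 0]
  ]
}}

```text
time: 4.4
tool_pos: [0.6229, -0.241, 0.1638]
tcp_rot: [3.037, 0.771, 0.021]
wrist_force: [1.2, -0.2, -0.4]
width: 0.376
```

```bash
python3 -c "
from h import *
s,c,w=objs('wrist','w2')
goal((566,188,150,-93.2))"
```

```text
[300.  21.] 3416 ztop 0.0464 c [ 731.6 -165.6] LxW [74.6 21.4] long yaw 119.4 rgb [121. 119. 120.]
[112. 260.] 1485 ztop 0.035 c [ 525.3 -116.8] LxW [30.9 29.2] long yaw 146.0 rgb [172. 142.  54.]
[ 14. 304.] 1568 ztop 0.0464 c [451.7 -69.7] LxW [32.6 12. ] long yaw 16.8 rgb [72. 58. 42.]
[512. 338.] 3695 ztop 0.0786 c [ 625.2 -405.2] LxW [40.7  7.4] long yaw 128.1 rgb [94. 92. 87.]
[160. 344.] 2176 ztop 0.0348 c [ 479.2 -173.9] LxW [64.9 25.7] long yaw 115.7 rgb [92. 74. 53.]
t 4.45 p [ 621.1 -240.3  160.1] yaw -61.5 F [-0.1  0.3 -2. ] w 0.372 q6 0.67
  slide [15.57, -40.28, 0.83] rot [0.005, -0.01, 0.553] rows>= 11
```

View pics/w2.png

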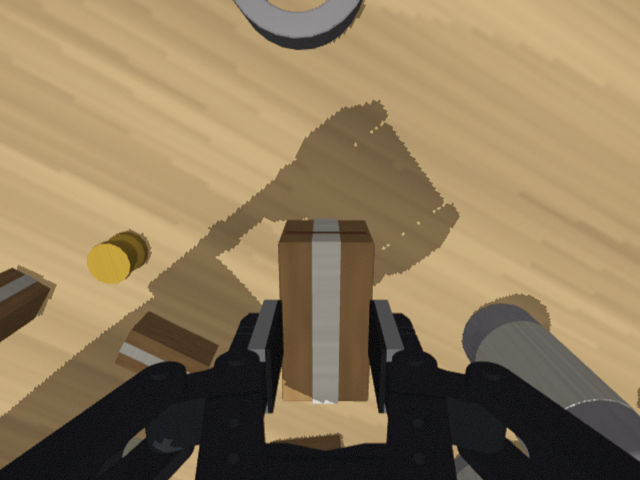

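The carton is held between the pads, spanning rows 220 to 400. I'll measure its offset along the tool's x axis.

```bash
cat >> h.py <<'E'
def held():
    s=read_state();c=read_camera('wrist');d=c['depth'];f=K(c);v,u=np.mgrid[0:480,0:640]
    p=np.stack([(u-c['cx'])/f*d,-(v-c['cy'])/f*d,-d,np.ones_like(d)],-1)@np.array(c['hand_eye']).T
    p=p[...,:3]*1000
    r=p[100:470,300:350].reshape(-1,3); r=r[(abs(r[:,1])<9)&(r[:,2]>-60)&(r[:,2]<20)]
    zt=np.percentile(r[:,2],20); q=r[abs(r[:,2]-zt)<4]
    print('held top z(tool)',zt.round(1),'x range',np.percentile(q[:,0],[0.5,99.5]).round(1))
E
python3 -c "
from h import *
held();goal((566,188,150,-93.2))"
```

```text
held top z(tool) -19.5 x range [-33.1  32.7]
t 4.5 p [ 619.2 -239.4  156.9] yaw -61.5 F [-0.5 -0.1 -2.7] w 0.374 q6 0.67
  slide [15.71, -40.11, 0.63] rot [0.002, -0.006, 0.553] rows>= 11
```

Call:
{"method": "play_rows", "body": {
  "slide": [
    [15.7, -40.1, -1],
    [15.7, -40.1, -1],
    [15.7, -40.1, -1],
    [15.7, -40.1, -1],
    [15.7, -40.1, -1],
    [15.7, -40.1, -1],
    [15.7, -40.1, -1],
    [15.7, -40.1, -1],
    [15.7, -40.1, -1],
    [15.7, -40.1, -1],
    [15.7, -40.1, -1],
    [15.7, -40.1, -1]
  ],
  "delta_rot": [
    [0, 0, 0.553],
    [0, 0, 0.553],
    [0, 0, 0.553],
    [0, 0, 0.553],
    [0, 0, 0.553],
    [0, 0, 0.553],
    [0, 0, 0.553],
    [0, 0, 0.553],
    [0, 0, 0.553],
    [0, 0, 0.553],
    [0, 0, 0.553],
    [0, 0, 0.553]
  ]
}}

```text
time: 5.5
tool_pos: [0.5631, 0.1915, 0.1633]
tcp_rot: [3.14, -0.081, 0.001]
wrist_force: [0.0, 0.2, -2.3]
width: 0.375
```

```bash
python3 - <<'E'
from h import *
held()
s=read_state();c=read_camera('wrist');save(c,'w3');w=cloud(c,s)
np.save('w3.npy',w)
t=np.load('topw.npy')
goal((566,188,150,-93.2))
# bin fit: rim points
for nm,ww in (('wrist',w[:200]),('top',t)):
    p=ww.reshape(-1,3)*1000
    p=p[(p[:,0]>490)&(p[:,0]<640)&(p[:,1]>30)&(p[:,1]<350)]
    rim=p[(p[:,2]>41)&(p[:,2]<52)]
    r=cv2.minAreaRect(rim[:,:2].astype(np.float32));print(nm,len(rim),r)
    b=np.array([.056,.998]);a=np.array([.998,-.056]);o=np.array([563.,188.5])
    u=(rim[:,:2]-o)@a;v=(rim[:,:2]-o)@b
    print(' u',np.percentile(u,[.5,5,50,95,99.5]).round(1),'v',np.percentile(v,[.5,5,50,95,99.5]).round(1))
    # long walls lines
    for sgn in(-1,1):
        k=(u*sgn>38)&(u*sgn<50)&(abs(v)<105)
        if k.sum()>20:
            f=np.polyfit(v[k],u[k],1);print('  wall',sgn,k.sum(),f.round(4),'ang',np.degrees(f[0]).round(2))
E
```

```text
held top z(tool) -19.5 x range [-32.8  33. ]
t 5.6 p [564.  187.9 163.6] yaw -93.1 F [ 0.1 -0.2 -1.7] w 0.376 q6 1.91
  slide [0.2, -0.03, 1.36] rot [0.003, -0.001, 0.002] rows>= 1
wrist 3218 ((597.302734375, 190.48193359375), (245.6100311279297, 25.804834365844727), 87.0863265991211)
 u [22.2 27.3 44.2 46.5 46.7] v [-118.1 -115.5    5.   122.9  125.4]
  wall 1 2257 [-1.00000e-04  4.47377e+01] ang -0.01
top 478 ((563.4107666015625, 191.02545166015625), (245.0452117919922, 89.19398498535156), 86.84310913085938)
 u [-44.  -43.6   1.2  43.7  44.7] v [-119.6 -117.9    5.5  122.9  124.4]
  wall -1 153 [-2.10000e-03 -4.19791e+01] ang -0.12
  wall 1 159 [-2.4000e-03  4.1946e+01] ang -0.14
```

View pics/w3.png

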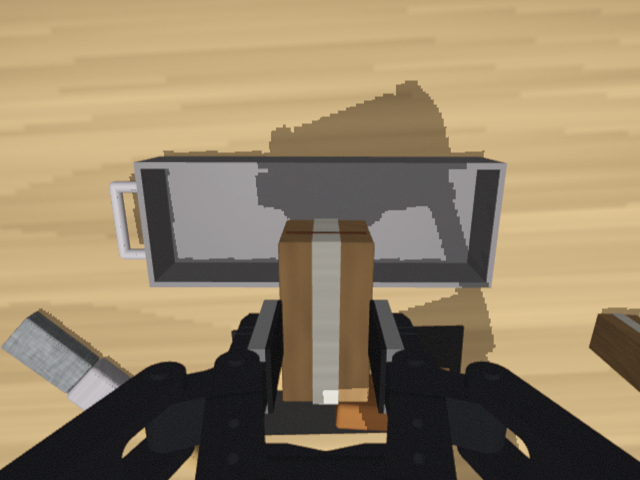

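The wrist view shows the bin from (140,160) to (500,285) with its handle at the left, and the carton held centred.

```bash
cat >> h.py <<'E'
O=np.array([565.3,191.]);A=np.array([.9985,-.055]);B=np.array([.055,.9985]);BY=-93.15
def bp(u,v,z,yaw=BY,t=0):
    p=O+u*A+v*B; return (p[0],p[1],z,yaw,t)
E
python3 -c "
from h import *
goal(bp(0,62,120),bp(0,62,20))"
```

```text
t 5.6 p [564.  187.9 163.6] yaw -93.1 F [ 0.1 -0.2 -1.7] w 0.376 q6 1.91
  slide [0.11, -6.53, 4.34] rot [0.003, -0.001, 0.001] rows>= 2
  slide [0.1, -6.56, 14.34] rot [0.003, -0.001, 0.001] rows>= 4
```

Call:
{"method": "play_rows", "body": {
  "slide": [
    [0.1, -4, 0],
    [0.1, -6.5, 4],
    [0.1, -6.5, 8],
    [0.1, -6.5, 12],
    [0.1, -6.5, 13.8],
    [0.1, -6.5, 14.1],
    [0.1, -6.5, 14.1]
  ],
  "delta_rot": [
    [0.003, 0, 0],
    [0.003, 0, 0],
    [0.003, 0, 0],
    [0.003, 0, 0],
    [0.003, 0, 0],
    [0.003, 0, 0],
    [0.003, 0, 0]
  ]
}}

```text
time: 6.18
tool_pos: [0.5668, 0.2495, 0.019]
tcp_rot: [3.138, -0.087, -0.006]
wrist_force: [-0.5, -0.2, -1.1]
width: 0.374
```

```bash
python3 -c "
from h import *
goal(bp(0,62,19),bp(0,20,100),bp(0,0,25))"
```

```text
t 6.18 p [566.8 249.5  19. ] yaw -93.2 F [-0.5 -0.2 -1.1] w 0.374 q6 2.0
  slide [0.17, -0.35, -0.0] rot [0.003, 0.004, -0.001] rows>= 1
  slide [0.15, 3.87, -8.09] rot [0.003, 0.004, -0.001] rows>= 3
  slide [0.18, 5.85, -0.59] rot [0.003, 0.004, -0.001] rows>= 2
```

Call:
{"method": "play_rows", "body": {
  "slide": [
    [0, 0, 0.1],
    [0, 0, 0.1],
    [0, 0, 0.1],
    [0, 0, 0.1]
  ],
  "delta_rot": [
    [0, 0, 0],
    [0, 0, 0],
    [0, 0, 0],
    [0, 0, 0]
  ],
  "hand": 0.58
}}

```text
time: 6.52
tool_pos: [0.5675, 0.2492, 0.0189]
tcp_rot: [3.138, -0.088, -0.004]
wrist_force: [0.8, 0.1, 0.8]
width: 0.579
```

Call:
{"method": "play_rows", "body": {
  "slide": [
    [0, 0, -3],
    [0, 0, -6],
    [0, 3, -6],
    [0, 5.8, -5],
    [0, 5.8, -5]
  ],
  "delta_rot": [
    [0, 0, 0],
    [0, 0, 0],
    [0, 0, 0],
    [0, 0, 0],
    [0, 0, 0]
  ]
}}

```text
time: 6.93
tool_pos: [0.564, 0.1879, 0.0694]
tcp_rot: [3.136, -0.09, -0.004]
wrist_force: [-0.9, -0.7, -0.7]
width: 0.581
```

Call:
{"method": "play_rows", "body": {
  "slide": [
    [0, 0, 0],
    [0, 0, 0],
    [0, 0, 0],
    [0, 0, 2],
    [0, 0, 4.5],
    [0, 0, 4.5]
  ],
  "delta_rot": [
    [0, 0, 0],
    [0, 0, 0],
    [0, 0, 0],
    [0, 0, 0],
    [0, 0, 0],
    [0, 0, 0]
  ],
  "hand": 0
}}

```text
time: 7.43
tool_pos: [0.5604, 0.1876, 0.0203]
tcp_rot: [3.134, -0.089, -0.015]
wrist_force: [-0.6, -1.1, -0.3]
width: 0.004
```

```bash
python3 -c "
from h import *
s,c,w=objs('wrist','w4',zmin=0.025,zmax=0.06)
goal(bp(0,50,24),bp(0,67,24))"
```

```text
[389. 223.] 17579 ztop 0.0469 c [603.9 174.8] LxW [229.   57.4] long yaw 71.9 rgb [90. 88. 89.]
[161. 291.] 13018 ztop 0.0392 c [573.8 248.1] LxW [52.8 34.3] long yaw 176.1 rgb [180. 157. 126.]
[  9. 319.] 1689 ztop 0.0357 c [567.4 309.8] LxW [38.5  2.9] long yaw 177.3 rgb [58. 57. 57.]
[326. 319.] 1731 ztop 0.0575 c [569.3 186.8] LxW [26.5  5.6] long yaw 87.3 rgb [60. 60. 61.]
t 7.48 p [561.1 187.7  21.8] yaw -93.2 F [-0.  -0.1 -0.4] w -0.002 q6 1.91
  slide [0.39, -5.35, -0.26] rot [0.006, 0.008, -0.002] rows>= 2
  slide [0.39, -7.05, -0.27] rot [0.006, 0.008, -0.002] rows>= 2
```

View pics/w4.png

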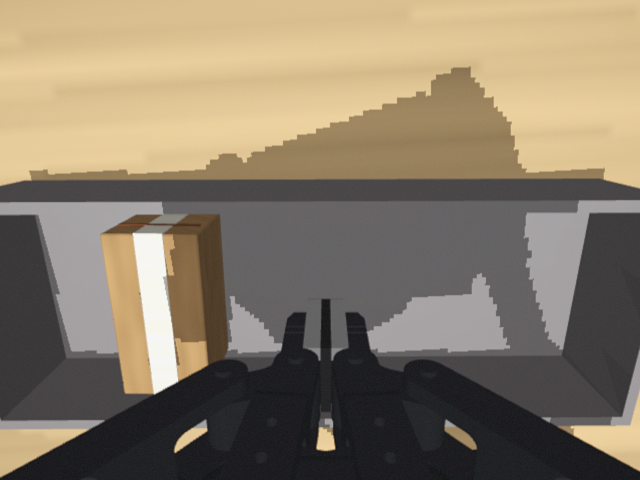

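Call:
{"method": "play_rows", "body": {
  "slide": [
    [0.4, -1.5, -0.1],
    [0.4, -2.7, -0.1],
    [0.4, -3.8, -0.1],
    [0.4, -4.8, -0.1],
    [0.4, -5.6, -0.1],
    [0.4, -6.2, -0.1],
    [0.4, -6.2, -0.1]
  ],
  "delta_rot": [
    [0.006, 0.008, 0],
    [0.006, 0.008, 0],
    [0.006, 0.008, 0],
    [0.006, 0.008, 0],
    [0.006, 0.008, 0],
    [0.006, 0.008, 0],
    [0.006, 0.008, 0]
  ]
}}

```text
time: 8.07
tool_pos: [0.571, 0.2505, 0.026]
tcp_rot: [-3.14, 0.087, -0.007]
wrist_force: [-0.2, 1.1, 0.4]
width: 0.001
```

```bash
python3 -c "
from h import *
s=read_state();c=read_camera('wrist');save(c,'w5')
goal(bp(0,67,24))"
```

```text
t 8.12 p [570.4 250.9  24.8] yaw -93.2 F [-0.2 -0.2  0.2] w 0.003 q6 2.0
  slide [-0.18, -0.69, 0.08] rot [-0.002, -0.004, -0.001] rows>= 1
```

View pics/w5.png

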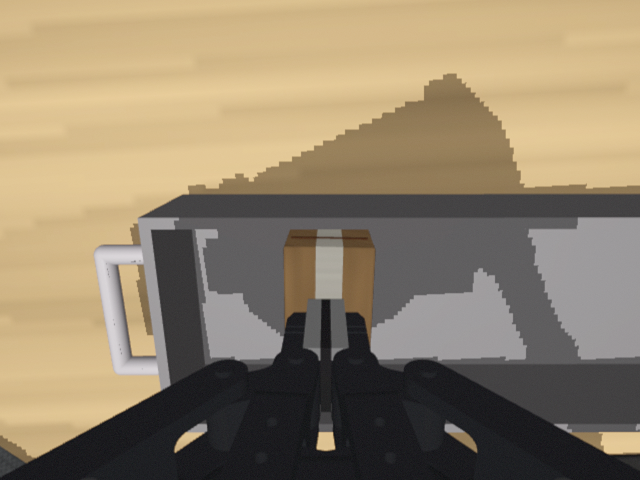

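The picture shows the carton at (330,280) apparently under the fingers, which is odd. I'll check with the other cameras.

```bash
python3 -c "
from h import *
s=read_state()
c=read_camera('scene');i=c['image'][180:280,320:480,::-1]
d=read_camera('top');j=d['image'][170:260,160:290,::-1]
a=cv2.resize(i,(640,400),interpolation=cv2.INTER_CUBIC);b=cv2.resize(j,(640,443)[:2],interpolation=cv2.INTER_CUBIC)
cv2.imwrite('pics/z1.png',a);cv2.imwrite('pics/z2.png',b)"
```

```text
(no output)
```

View pics/z1.png

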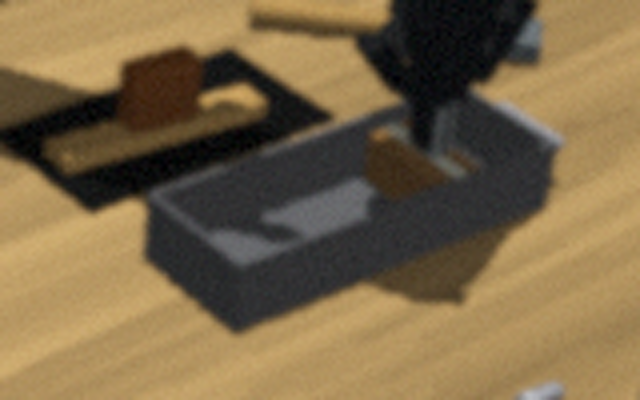

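View pics/z2.png

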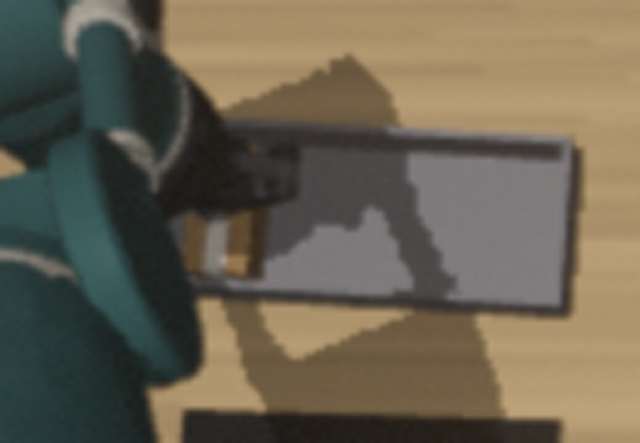

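```bash
python3 -c "
from h import *
s=read_state();c=read_camera('wrist');w=cloud(c,s)*1000
print(s['tool_pos'])
for r,cc in [(250,330),(250,300),(270,360),(290,330),(320,325),(340,325),(320,300),(340,350),(360,300),(270,400),(205,300),(330,380),(330,270)]:
    print(r,cc,w[r,cc].round(1),c['image'][r,cc])
d=read_camera('top');t=d and cloud(d)*1000
for r,cc in [(215,203),(222,208),(220,190),(217,212)]: print(r,cc,t[r,cc].round(1),d['image'][r,cc])
"
```

```text
[0.56996437 0.25086753 0.0242281 ]
250 330 [597.9 247.1  39. ] [171 168 157]
250 300 [598.1 258.   37.8] [123  95  61]
270 360 [nan nan nan] [132 102  67]
290 330 [582.4 247.9  39.1] [171 168 158]
320 325 [580.9 249.8  59.9] [27 26 24]
340 325 [580.8 249.8  72.4] [25 25 23]
320 300 [577.1 258.7  51.6] [27 29 31]
340 350 [576.  242.2  64.8] [27 28 31]
360 300 [582.7 256.3  85.3] [32 33 37]
270 400 [575.  215.9   3.2] [98 96 98]
205 300 [613.3 257.3  30.7] [67 67 68]
330 380 [545.6 225.7   4.5] [161 158 160]
330 270 [547.9 278.2   3.4] [162 159 160]
215 203 [556.3 250.6  40.1] [108 104  98]
222 208 [538.6 237.5  39.4] [148 117  79]
220 190 [459.9 145.6 496.2] [30 36 33]
217 212 [553.1 230.2  30.1] [57 44 33]
```

Call:
{"method": "play_rows", "body": {
  "slide": [
    [0, 0, -3],
    [0, 0, -6],
    [0, 0, -8],
    [0, 0, -8],
    [0, 0, -8]
  ],
  "delta_rot": [
    [0, 0, 0],
    [0, 0, 0],
    [0, 0, 0],
    [0, 0, 0],
    [0, 0, 0]
  ]
}}

```text
time: 8.73
tool_pos: [0.5709, 0.2519, 0.106]
tcp_rot: [-3.137, 0.088, -0.01]
wrist_force: [-0.5, 0.1, 0.0]
width: 0.001
```

```bash
python3 - <<'E'
from h import *
s=read_state();c=read_camera('wrist');save(c,'w6');d=c['depth'];f=K(c);v,u=np.mgrid[0:480,0:640]
p=np.stack([(u-c['cx'])/f*d,-(v-c['cy'])/f*d,-d,np.ones_like(d)],-1)@np.array(c['hand_eye']).T*1000
print(s['tool_pos'],s['width'])
for col in (326,315,300,340):
  print(col,[(r,*p[r,col,:3].round(0)) for r in range(280,400,8)])
c2=read_camera('scene');i=c2['image'][130:280,320:480,::-1]
cv2.imwrite('pics/z3.png',cv2.resize(i,(640,600),interpolation=cv2.INTER_CUBIC))
objs('top',zmax=.06,amin=60)
E
```

```text
[0.57091971 0.25193167 0.10604684] 0.0010538081773495739
326 [(280, np.float64(-17.0), np.float64(1.0), np.float64(67.0)), (288, np.float64(-22.0), np.float64(1.0), np.float64(68.0)), (296, np.float64(-27.0), np.float64(1.0), np.float64(68.0)), (304, np.float64(11.0), np.float64(1.0), np.float64(-24.0)), (312, np.float64(10.0), np.float64(1.0), np.float64(-28.0)), (320, np.float64(11.0), np.float64(1.0), np.float64(-36.0)), (328, np.float64(11.0), np.float64(1.0), np.float64(-40.0)), (336, np.float64(11.0), np.float64(1.0), np.float64(-45.0)), (344, np.float64(12.0), np.float64(1.0), np.float64(-51.0)), (352, np.float64(9.0), np.float64(1.0), np.float64(-52.0)), (360, np.float64(7.0), np.float64(1.0), np.float64(-52.0)), (368, np.float64(4.0), np.float64(1.0), np.float64(-52.0)), (376, np.float64(1.0), np.float64(1.0), np.float64(-52.0)), (384, np.float64(-2.0), np.float64(1.0), np.float64(-51.0)), (392, np.float64(-4.0), np.float64(1.0), np.float64(-52.0))]
315 [(280, np.float64(-17.0), np.float64(-6.0), np.float64(68.0)), (288, np.float64(-22.0), np.float64(-6.0), np.float64(68.0))
[... 3781 characters left out ...]
g yaw 82.6 rgb [114.  90.  60.]
[ 74. 324.] 1200 ztop 0.0554 c [287.2 559.4] LxW [275.4  11.7] long yaw 5.0 rgb [88. 80. 72.]
[551. 340.] 925 ztop 0.0555 c [ 252.5 -602.5] LxW [217.9   4.2] long yaw 171.6 rgb [62. 48. 32.]
[374. 308.] 93 ztop 0.0585 c [ 324.8 -180.6] LxW [59.5 26.5] long yaw 179.3 rgb [120. 113.  98.]
[452. 314.] 426 ztop 0.0362 c [ 311.5 -369.1] LxW [66.8 33.9] long yaw 65.0 rgb [183. 170.  23.]
[499. 315.] 442 ztop 0.036 c [ 309.7 -485.9] LxW [67.2 34.2] long yaw 71.3 rgb [ 58.  87. 155.]
[441. 356.] 460 ztop 0.036 c [ 211.3 -339.6] LxW [66.7 34.6] long yaw 4.1 rgb [180. 168.  23.]
[302. 424.] 1211 ztop 0.0463 c [40.1  3.7] LxW [138.6  58.4] long yaw 97.0 rgb [41. 53. 51.]
```

View pics/z3.png

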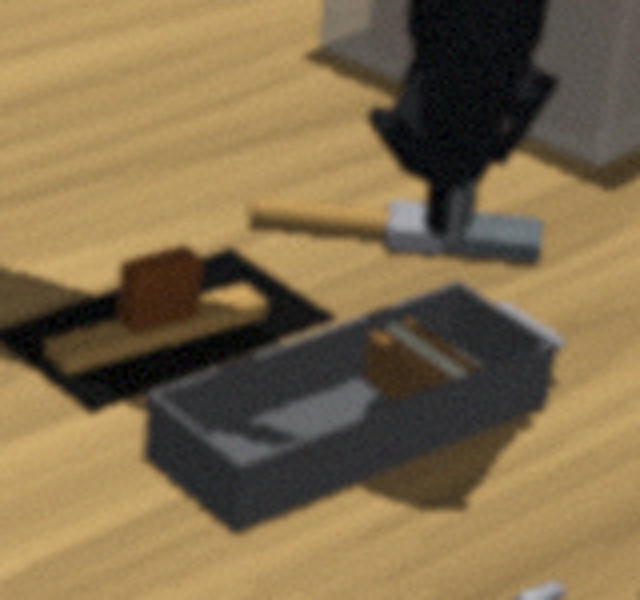

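View pics/w6.png

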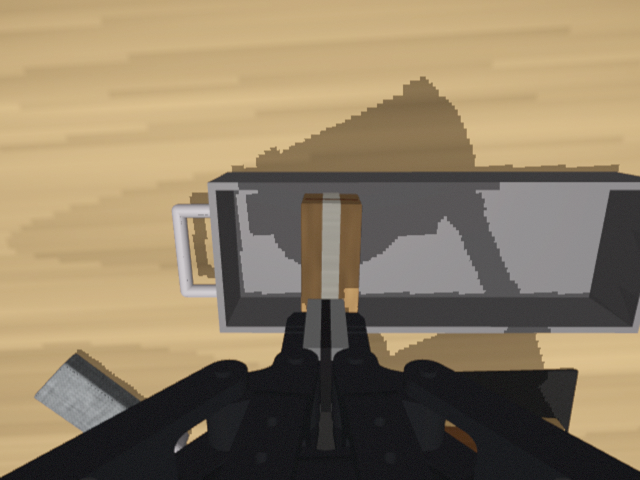

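```bash
python3 - <<'E'
from h import *
w=np.load('w3.npy')*1000
R0=Rg(-93.15);p0=np.array([564,187.9,163.6])
q=(w-p0)@R0
for col in (258,268,275,385):
  print(col,[(r,*q[r,col].round(0).astype(float)) for r in range(285,400,12)])
E
```

```text
258 [(285, np.float64(-41.0), np.float64(-48.0), np.float64(117.0)), (297, np.float64(-71.0), np.float64(-57.0), np.float64(162.0)), (309, np.float64(-82.0), np.float64(-57.0), np.float64(163.0)), (321, np.float64(10.0), np.float64(-23.0), np.float64(-35.0)), (333, np.float64(10.0), np.float64(-22.0), np.float64(-43.0)), (345, np.float64(10.0), np.float64(-21.0), np.float64(-49.0)), (357, np.float64(11.0), np.float64(-19.0), np.float64(-59.0)), (369, np.float64(12.0), np.float64(-18.0), np.float64(-65.0)), (381, np.float64(11.0), np.float64(-18.0), np.float64(-68.0)), (393, np.float64(16.0), np.float64(-16.0), np.float64(-80.0))]
268 [(285, np.float64(-41.0), np.float64(-41.0), np.float64(117.0)), (297, np.float64(-72.0), np.float64(-49.0), np.float64(164.0)), (309, np.float64(10.0), np.float64(-21.0), np.float64(-27.0)), (321, np.float64(10.0), np.float64(-20.0), np.float64(-35.0)), (333, np.float64(10.0), np.float64(-19.0), np.float64(-43.0)), (345, np.float64(10.0), np.float64(-18.0), np.float64(-51.0)), (357, np.float64(nan), np.float64(nan), np.float64(nan)), (369, np.float64(3.
[... 728 characters left out ...]
64(-45.0)), (393, np.float64(-10.0), np.float64(-17.0), np.float64(-45.0))]
385 [(285, np.float64(-41.0), np.float64(42.0), np.float64(118.0)), (297, np.float64(-71.0), np.float64(50.0), np.float64(163.0)), (309, np.float64(10.0), np.float64(20.0), np.float64(-26.0)), (321, np.float64(10.0), np.float64(18.0), np.float64(-35.0)), (333, np.float64(10.0), np.float64(17.0), np.float64(-43.0)), (345, np.float64(11.0), np.float64(16.0), np.float64(-51.0)), (357, np.float64(7.0), np.float64(16.0), np.float64(-52.0)), (369, np.float64(3.0), np.float64(16.0), np.float64(-52.0)), (381, np.float64(-1.0), np.float64(17.0), np.float64(-52.0)), (393, np.float64(-4.0), np.float64(17.0), np.float64(-54.0))]
```

Call:
{"method": "play_rows", "body": {
  "slide": [
    [0, 3, 0],
    [0, 6.2, 0],
    [0, 6.2, 4],
    [0, 6.2, 7.5],
    [0, 6.2, 8.5],
    [0, 6.2, 9],
    [0, 6.2, 9]
  ],
  "delta_rot": [
    [0, 0, 0],
    [0, 0, 0],
    [0, 0, 0],
    [0, 0, 0],
    [0, 0, 0],
    [0, 0, 0],
    [0, 0, 0]
  ]
}}

```text
time: 9.47
tool_pos: [0.5631, 0.1885, 0.0103]
tcp_rot: [3.14, -0.088, -0.007]
wrist_force: [-0.1, 0.4, -0.4]
width: -0.002
```

Call:
{"method": "play_rows", "body": {
  "slide": [
    [0, 0, 0.5],
    [0, 0, 1]
  ],
  "delta_rot": [
    [0, 0, 0],
    [0, 0, 0]
  ]
}}

```text
time: 9.63
tool_pos: [0.5649, 0.1894, 0.0019]
tcp_rot: [-3.14, 0.087, 0.002]
wrist_force: [0.1, 0.0, 0.5]
width: 0.0
```

```bash
python3 - <<'E'
from h import *
goal(bp(0,0,0),bp(0,60,0))
s=read_state();c=read_camera('wrist');save(c,'w7')
c2=read_camera('scene');i=c2['image'][130:280,320:480,::-1]
cv2.imwrite('pics/z4.png',cv2.resize(i,(640,600),interpolation=cv2.INTER_CUBIC))
E
```

```text
t 9.63 p [564.9 189.4   1.9] yaw -93.2 F [0.1 0.  0.5] w 0.0 q6 1.91
  slide [0.04, -0.17, 0.19] rot [-0.001, 0.001, -0.0] rows>= 1
  slide [0.03, -6.17, 0.19] rot [-0.001, 0.001, -0.0] rows>= 2
```

View pics/z4.png

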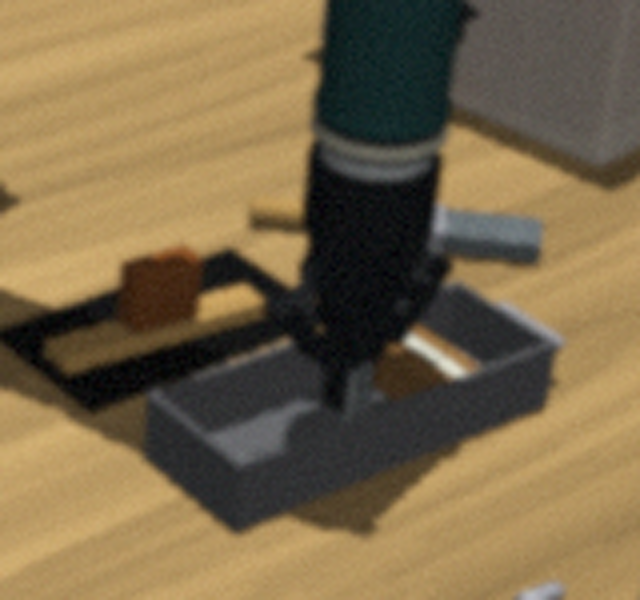

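View pics/w7.png

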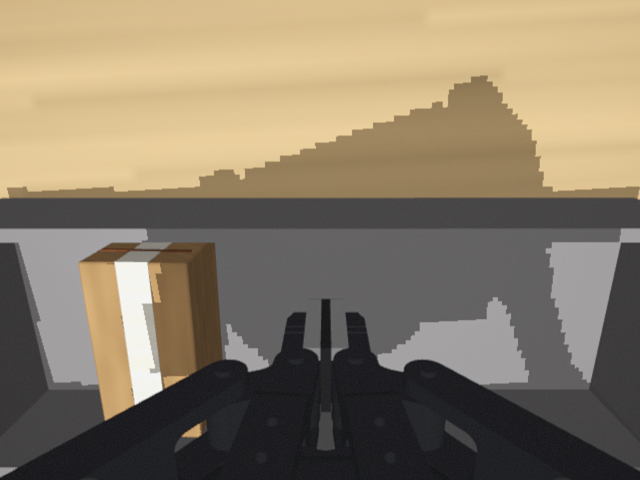

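There is no contact at TCP z = 2 mm, so the fingertips really sit about 20 mm behind the reported TCP, not ahead of it. I'll lower further and push.

Call:
{"method": "play_rows", "body": {
  "slide": [
    [0, 0, 0.4],
    [0, 0, 0.8],
    [0, -1.2, 0.8],
    [0, -2.4, 0.8],
    [0, -3.4, 0.8],
    [0, -4.4, 0.8],
    [0, -5.2, 0.8],
    [0, -5.8, 0.8],
    [0, -5.8, 0.8]
  ],
  "delta_rot": [
    [0, 0, 0],
    [0, 0, 0],
    [0, 0, 0],
    [0, 0, 0],
    [0, 0, 0],
    [0, 0, 0],
    [0, 0, 0],
    [0, 0, 0],
    [0, 0, 0]
  ]
}}

```text
time: 10.48
tool_pos: [0.5669, 0.2486, -0.0071]
tcp_rot: [-3.14, 0.085, 0.005]
wrist_force: [-0.1, -0.2, -0.6]
width: -0.006
```

```bash
python3 - <<'E'
from h import *
goal(bp(0,70,-6))
s=read_state();c=read_camera('wrist');save(c,'w8')
E
```

```text
t 10.48 p [566.9 248.6  -7.1] yaw -93.1 F [-0.1 -0.2 -0.6] w -0.006 q6 2.0
  slide [0.16, -1.24, -0.11] rot [-0.0, 0.003, 0.001] rows>= 1
```

View pics/w8.png

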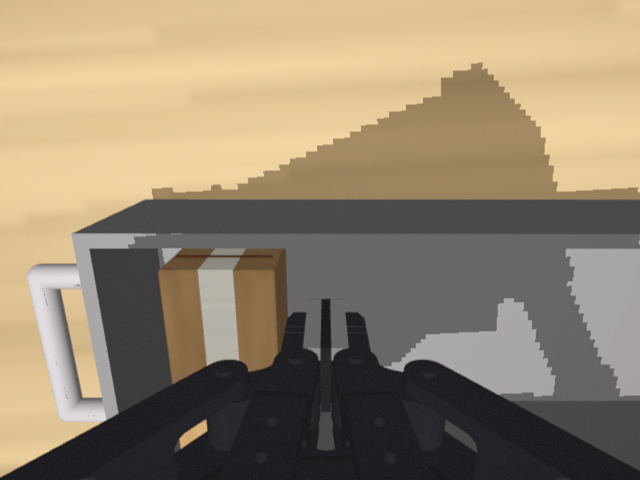

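Call:
{"method": "play_rows", "body": {
  "slide": [
    [0.15, -0.5, 0],
    [0.15, -0.9, 0],
    [0.15, -1.2, 0],
    [0.15, -1.2, 0]
  ],
  "delta_rot": [
    [0, 0, 0],
    [0, 0, 0],
    [0, 0, 0],
    [0, 0, 0]
  ]
}}

```text
time: 10.87
tool_pos: [0.569, 0.2603, -0.0073]
tcp_rot: [-3.14, 0.085, 0.005]
wrist_force: [0.7, -1.3, -0.2]
width: -0.001
```

Call:
{"method": "play_rows", "body": {
  "slide": [
    [0, -0.3, 0],
    [0, -0.3, 0]
  ],
  "delta_rot": [
    [0, 0, 0],
    [0, 0, 0]
  ]
}}

```text
time: 11.03
tool_pos: [0.569, 0.2625, -0.0074]
tcp_rot: [3.139, -0.085, -0.006]
wrist_force: [-0.3, -4.7, 1.4]
width: -0.001
```

Call:
{"method": "play_rows", "body": {
  "slide": [
    [0, -0.3, 0],
    [0, -0.3, 0]
  ],
  "delta_rot": [
    [0, 0, 0],
    [0, 0, 0]
  ]
}}

```text
time: 11.2
tool_pos: [0.5689, 0.2625, -0.0074]
tcp_rot: [3.134, -0.083, -0.008]
wrist_force: [-0.2, -11.6, 4.6]
width: -0.001
```

```bash
python3 - <<'E'
from h import *
goal(bp(0,50,-6))
s=read_state();c=read_camera('wrist');save(c,'w9')
E
```

```text
t 11.2 p [568.9 262.5  -7.4] yaw -93.0 F [ -0.2 -11.6   4.6] w -0.001 q6 2.02
  slide [0.03, 2.16, -0.13] rot [0.006, 0.005, 0.002] rows>= 1
```

View pics/w9.png

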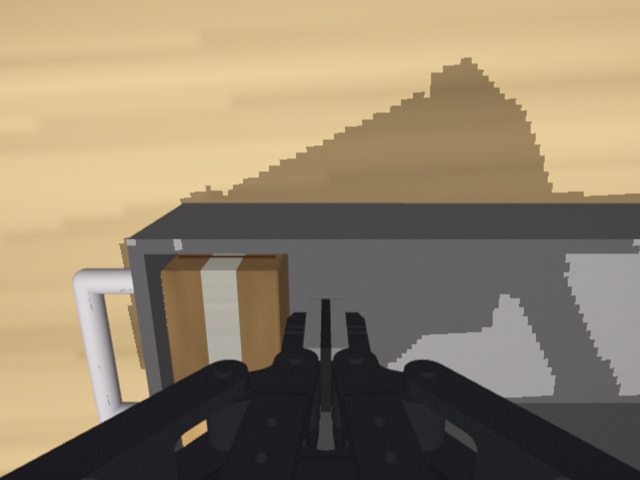

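The carton is tight against the handle wall, with an 11.6 N reaction. Next, carton B.

Call:
{"method": "play_rows", "body": {
  "slide": [
    [0, 1, 0],
    [0, 1, -4],
    [0, 1, -8],
    [0, 1, -12],
    [0, 1, -14],
    [0, 1, -14]
  ],
  "delta_rot": [
    [0, 0, 0],
    [0, 0, 0],
    [0, 0, 0],
    [0, 0, 0],
    [0, 0, 0],
    [0, 0, 0]
  ],
  "hand": 1
}}

```text
time: 11.75
tool_pos: [0.5737, 0.2554, 0.1403]
tcp_rot: [-3.14, 0.084, -0.011]
wrist_force: [0.5, 0.3, 0.6]
width: 0.849
```

```bash
python3 - <<'E'
from h import *
goal((464.5,-181.5,130,-1))
E
```

```text
t 11.75 p [573.7 255.4 140.3] yaw -93.1 F [0.5 0.3 0.6] w 0.849 q6 2.01
  slide [-8.58, 44.21, 0.95] rot [0.005, -0.006, -1.607] rows>= 13
```

Call:
{"method": "play_rows", "body": {
  "slide": [
    [-8.6, 44.2, 0.3],
    [-8.6, 44.2, 0.3],
    [-8.6, 44.2, 0.3],
    [-8.6, 44.2, 0.3],
    [-8.6, 44.2, 0.3],
    [-8.6, 44.2, 0.3],
    [-8.6, 44.2, 0.3],
    [-8.6, 44.2, 0.3],
    [-8.6, 44.2, 0.3],
    [-8.6, 44.2, 0.3],
    [-8.6, 44.2, 0.3],
    [-8.6, 44.2, 0.3]
  ],
  "delta_rot": [
    [0, 0, -1.607],
    [0, 0, -1.607],
    [0, 0, -1.607],
    [0, 0, -1.607],
    [0, 0, -1.607],
    [0, 0, -1.607],
    [0, 0, -1.607],
    [0, 0, -1.607],
    [0, 0, -1.607],
    [0, 0, -1.607],
    [0, 0, -1.607],
    [0, 0, -1.607]
  ]
}}

```text
time: 12.75
tool_pos: [0.4629, -0.1835, 0.1357]
tcp_rot: [2.461, 1.945, 0.005]
wrist_force: [0.7, 0.7, -0.6]
width: 1.002
```

```bash
python3 - <<'E'
from h import *
objs('wrist','w10')
goal((464.5,-181.5,60,-1),(464.5,-181.5,-12,-1))
E
```

```text
[240.  30.] 4375 ztop 0.0674 c [447.3 -58.8] LxW [34.6 23.7] long yaw 171.9 rgb [140. 123. 101.]
[398. 106.] 2084 ztop 0.0355 c [ 524.1 -116.3] LxW [30.1 29.8] long yaw 119.2 rgb [186. 153.  57.]
[325. 228.] 4895 ztop 0.0354 c [ 464.3 -181.6] LxW [66.2 32.4] long yaw 88.3 rgb [118. 100.  77.]
[120. 306.] 10806 ztop 0.0858 c [ 329.5 -190.1] LxW [56.2 42.4] long yaw 167.1 rgb [113. 110. 106.]
[436. 350.] 316 ztop 0.0346 c [ 520.4 -288.4] LxW [14.9  6.9] long yaw 178.7 rgb [101.  80.  29.]
t 12.8 p [ 462.3 -186.8  135.8] yaw -12.9 F [ 0.2 -2.9 -0.1] w 0.998 q6 -0.21
  slide [0.59, 0.05, 7.58] rot [0.006, 0.004, -0.207] rows>= 2
  slide [0.62, 0.01, 14.78] rot [0.006, 0.004, -0.207] rows>= 4
```

View pics/w10.png

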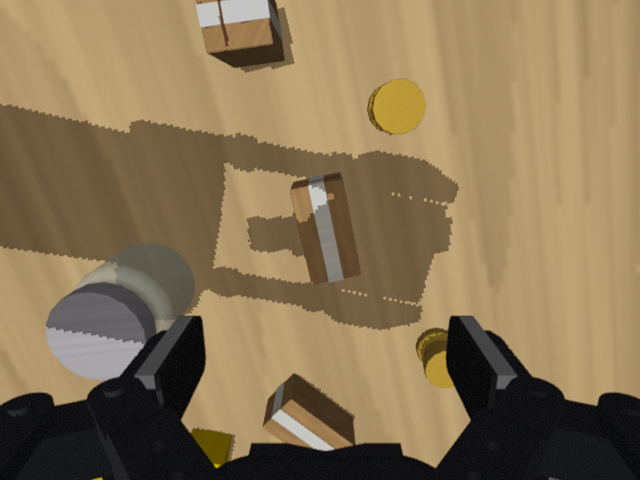

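The carton is at (325,228) and the jar is clear of the left finger. Descending.

Call:
{"method": "play_rows", "body": {
  "slide": [
    [0.6, 0, 4],
    [0.6, 0, 7],
    [0.6, 0, 10.5],
    [0.6, 0, 13.5],
    [0.6, 0, 14.8],
    [0.6, 0, 14.8],
    [0.6, 0, 14.8]
  ],
  "delta_rot": [
    [0, 0, -0.195],
    [0, 0, -0.195],
    [0, 0, -0.195],
    [0, 0, -0.195],
    [0, 0, -0.195],
    [0, 0, -0.195],
    [0, 0, -0.195]
  ]
}}

```text
time: 13.38
tool_pos: [0.4631, -0.1808, -0.0136]
tcp_rot: [2.252, 2.185, -0.001]
wrist_force: [-0.5, 0.2, 0.8]
width: 1.005
```

Call:
{"method": "play_rows", "body": {
  "slide": [
    [0, 0, 0],
    [0, 0, 0],
    [0, 0, 0],
    [0, 0, 0],
    [0, 0, 0],
    [0, 0, 0]
  ],
  "delta_rot": [
    [0, 0, 0],
    [0, 0, 0],
    [0, 0, 0],
    [0, 0, 0],
    [0, 0, 0],
    [0, 0, 0]
  ],
  "hand": 0.2
}}

```text
time: 13.88
tool_pos: [0.4644, -0.1813, -0.0122]
tcp_rot: [2.251, 2.183, 0.001]
wrist_force: [-0.9, 0.3, 6.7]
width: 0.389
```

Call:
{"method": "play_rows", "body": {
  "slide": [
    [0, 0, -4],
    [0, 0, -8],
    [0, 0, -12],
    [0, 0, -15],
    [0, 0, -15]
  ],
  "delta_rot": [
    [0, 0, 0],
    [0, 0, 0],
    [0, 0, 0],
    [0, 0, 0],
    [0, 0, 0]
  ]
}}

```text
time: 14.3
tool_pos: [0.4686, -0.1829, 0.1456]
tcp_rot: [2.242, 2.175, 0.009]
wrist_force: [1.6, -0.9, -1.0]
width: 0.391
```

```bash
python3 - <<'E'
from h import *
held()
goal(bp(0,42,130,86.85),bp(0,42,130,-93.15))
c=read_camera('wrist');save(c,'w11')
E
```

```text
held top z(tool) -47.3 x range [-29.4  32.4]
t 14.35 p [ 466.8 -182.1  142.3] yaw -1.7 F [-0.7  0.8 -1.5] w 0.384 q6 -0.39
  slide [41.8, 8.8, 1.05] rot [0.005, 0.016, -1.546] rows>= 13
  slide [41.8, 8.8, 1.05] rot [0.016, -0.005, 1.595] rows>= 13
```

View pics/w11.png

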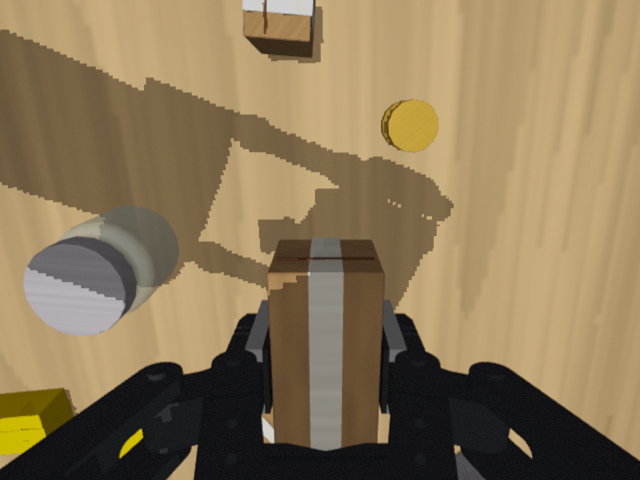

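Call:
{"method": "play_rows", "body": {
  "slide": [
    [41.8, 8.8, 0],
    [41.8, 8.8, 0],
    [41.8, 8.8, 0],
    [41.8, 8.8, 0],
    [41.8, 8.8, 0],
    [41.8, 8.8, 0],
    [41.8, 8.8, 0],
    [41.8, 8.8, 0],
    [41.8, 8.8, 0],
    [41.8, 8.8, 0],
    [41.8, 8.8, 0],
    [41.8, 8.8, 0]
  ],
  "delta_rot": [
    [0, 0, 1.595],
    [0, 0, 1.595],
    [0, 0, 1.595],
    [0, 0, 1.595],
    [0, 0, 1.595],
    [0, 0, 1.595],
    [0, 0, 1.595],
    [0, 0, 1.595],
    [0, 0, 1.595],
    [0, 0, 1.595],
    [0, 0, 1.595],
    [0, 0, 1.595]
  ]
}}

```text
time: 15.4
tool_pos: [0.5644, 0.2389, 0.1349]
tcp_rot: [3.127, 0.253, 0.007]
wrist_force: [0.1, -0.1, -1.4]
width: 0.389
```

```bash
python3 - <<'E'
from h import *
held()
objs('wrist','w12',zmin=.025,zmax=.06)
goal(bp(0,42,70),bp(0,42,-8))
E
```

```text
held top z(tool) -47.2 x range [-29.5  32.3]
[348. 235.] 17203 ztop 0.0466 c [566. 192.] LxW [244.4  87.8] long yaw 86.9 rgb [120. 112. 103.]
t 15.5 p [563.7 236.  134.6] yaw -80.4 F [-0.2 -0.  -0.8] w 0.391 q6 1.77
  slide [0.33, 0.32, 6.47] rot [0.006, -0.003, 0.222] rows>= 2
  slide [0.31, 0.27, 14.27] rot [0.006, -0.003, 0.222] rows>= 4
```

View pics/w12.png

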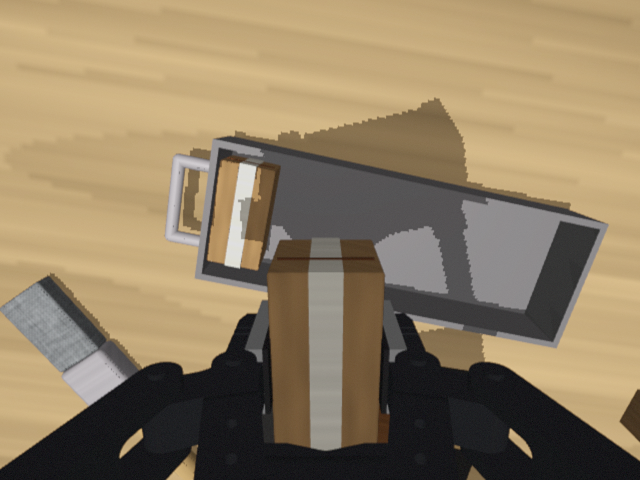

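The bin fit is confirmed and carton 1 is snug at the handle wall, near (240,215). Placing carton 2.

Call:
{"method": "play_rows", "body": {
  "slide": [
    [0.2, 0.3, 1],
    [0.2, 0.3, 4],
    [0.2, 0.3, 8],
    [0.2, 0.3, 11],
    [0.2, 0.3, 13],
    [0.2, 0.3, 14.2],
    [0.2, 0.3, 14.2]
  ],
  "delta_rot": [
    [0.005, 0, 0.222],
    [0.005, 0, 0.222],
    [0.005, 0, 0.222],
    [0.005, 0, 0.222],
    [0.005, 0, 0.222],
    [0.005, 0, 0.222],
    [0.005, 0, 0.222]
  ]
}}

```text
time: 16.08
tool_pos: [0.564, 0.2301, -0.0085]
tcp_rot: [3.136, -0.084, -0.005]
wrist_force: [0.5, -0.6, -0.9]
width: 0.392
```

```bash
python3 - <<'E'
from h import *
goal(bp(0,42,-8),bp(0,0,30))
E
```

```text
t 16.08 p [564.  230.1  -8.5] yaw -93.1 F [ 0.5 -0.6 -0.9] w 0.392 q6 1.98
  slide [0.35, -0.3, -0.05] rot [0.004, 0.003, 0.001] rows>= 1
  slide [0.33, 3.92, -3.83] rot [0.004, 0.003, 0.001] rows>= 2
```

Call:
{"method": "play_rows", "body": {
  "slide": [
    [0, 0, 0.1],
    [0, 0, 0.1],
    [0, 0, 0.1],
    [0, 0, 0.1]
  ],
  "delta_rot": [
    [0, 0, 0],
    [0, 0, 0],
    [0, 0, 0],
    [0, 0, 0]
  ],
  "hand": 0.52
}}

```text
time: 16.42
tool_pos: [0.5637, 0.2296, -0.0098]
tcp_rot: [3.136, -0.084, -0.005]
wrist_force: [-0.6, 0.2, -0.4]
width: 0.522
```

Call:
{"method": "play_rows", "body": {
  "slide": [
    [0, 0, -4],
    [0, 0, -6],
    [0.2, 3, -6],
    [0.2, 5.2, -6],
    [0.2, 5.2, -6]
  ],
  "delta_rot": [
    [0, 0, 0],
    [0, 0, 0],
    [0, 0, 0],
    [0, 0, 0],
    [0, 0, 0]
  ]
}}

```text
time: 16.83
tool_pos: [0.5631, 0.1748, 0.051]
tcp_rot: [3.135, -0.086, -0.005]
wrist_force: [-0.4, 0.3, 0.3]
width: 0.519
```

Call:
{"method": "play_rows", "body": {
  "slide": [
    [0, 0, 0],
    [0, 0, 0],
    [0, 0, 0],
    [0, 0, 3],
    [0, 0, 6],
    [0, 0, 6]
  ],
  "delta_rot": [
    [0, 0, 0],
    [0, 0, 0],
    [0, 0, 0],
    [0, 0, 0],
    [0, 0, 0],
    [0, 0, 0]
  ],
  "hand": 0
}}

```text
time: 17.33
tool_pos: [0.5657, 0.1761, -0.0089]
tcp_rot: [3.136, -0.084, 0.003]
wrist_force: [-0.1, 0.1, 0.4]
width: -0.0
```

```bash
python3 - <<'E'
from h import *
c=read_camera('wrist');save(c,'w13')
goal(bp(0,37,-8))
E
```

```text
t 17.38 p [564.2 175.7  -9. ] yaw -93.1 F [-0.4  0.2 -0.1] w -0.003 q6 1.89
  slide [0.03, -5.23, -0.13] rot [0.005, 0.001, 0.001] rows>= 2
```

View pics/w13.png

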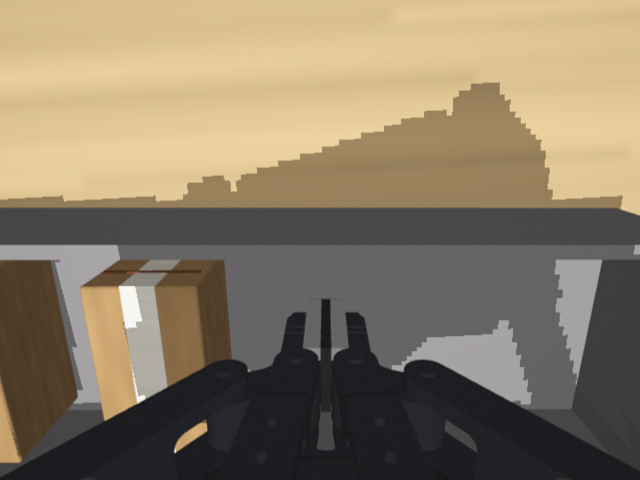

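Carton 2 is at (150,340), parallel to carton 1. Pushing it home.

Call:
{"method": "play_rows", "body": {
  "slide": [
    [0, -1.5, 0],
    [0, -2.6, 0],
    [0, -3.6, 0],
    [0, -4.4, 0],
    [0, -5, 0],
    [0, -5.3, 0],
    [0, -5.4, 0],
    [0, -5.4, 0]
  ],
  "delta_rot": [
    [0, 0, 0],
    [0, 0, 0],
    [0, 0, 0],
    [0, 0, 0],
    [0, 0, 0],
    [0, 0, 0],
    [0, 0, 0],
    [0, 0, 0]
  ]
}}

```text
time: 18.05
tool_pos: [0.5664, 0.2283, -0.0094]
tcp_rot: [3.133, -0.082, -0.005]
wrist_force: [-1.0, -4.9, 2.6]
width: -0.001
```

Call:
{"method": "play_rows", "body": {
  "slide": [
    [0, -0.3, 0],
    [0, -0.4, 0]
  ],
  "delta_rot": [
    [0, 0, 0],
    [0, 0, 0]
  ]
}}

```text
time: 18.22
tool_pos: [0.5663, 0.2283, -0.0094]
tcp_rot: [3.126, -0.078, -0.007]
wrist_force: [1.3, -19.2, 7.2]
width: 0.001
```

```bash
python3 - <<'E'
from h import *
c=read_camera('wrist');save(c,'w14')
goal(bp(0,37,-8),(414,-336.5,100,-145.4),(414,-336.5,100,34.6))
E
```

```text
t 18.27 p [566.4 228.2  -9.3] yaw -92.9 F [  0.1 -15.6   6.2] w -0.001 q6 1.98
  slide [0.1, 0.03, -0.13] rot [0.015, 0.004, 0.005] rows>= 1
  slide [-12.41, 57.32, -10.05] rot [0.015, -0.003, 0.916] rows>= 15
  slide [-12.41, 57.32, -10.05] rot [0.004, 0.018, -2.225] rows>= 18
```

View pics/w14.png

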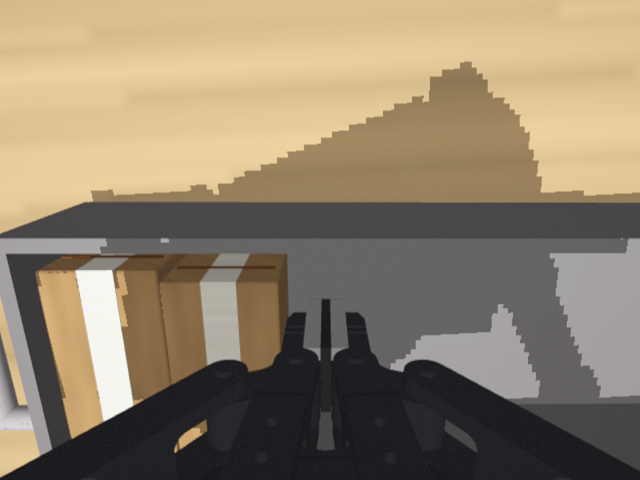

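Both cartons are tight. Next, carton C.

Call:
{"method": "play_rows", "body": {
  "slide": [
    [0, 1, 0],
    [0, 1, -4],
    [0, 1, -8],
    [-4, 6, -12],
    [-8, 14, -13],
    [-12.4, 57.3, -13],
    [-12.4, 57.3, -13],
    [-12.4, 57.3, -13],
    [-12.4, 57.3, -13],
    [-12.4, 57.3, -13],
    [-12.4, 57.3, -13],
    [-12.4, 57.3, -13]
  ],
  "delta_rot": [
    [0, 0, 0],
    [0, 0, 0],
    [0, 0, 0],
    [0, 0, 0.2],
    [0, 0, 0.4],
    [0, 0, 0.91],
    [0, 0, 0.91],
    [0, 0, 0.91],
    [0, 0, 0.91],
    [0, 0, 0.91],
    [0, 0, 0.91],
    [0, 0, 0.91]
  ],
  "hand": 1
}}

```text
time: 19.27
tool_pos: [0.4588, -0.1271, 0.1188]
tcp_rot: [2.772, -1.447, 0.005]
wrist_force: [0.8, -0.2, 0.4]
width: 0.997
```

```bash
python3 - <<'E'
from h import *
goal((414,-336.5,120,-145.7))
E
```

```text
t 19.27 p [ 458.8 -127.1  118.8] yaw -145.1 F [ 0.8 -0.2  0.4] w 0.997 q6 2.23
  slide [14.62, 15.66, 0.19] rot [0.011, -0.01, 0.01] rows>= 6
```

Call:
{"method": "play_rows", "body": {
  "slide": [
    [14.6, 15.7, 0.2],
    [14.6, 15.7, 0.2],
    [14.6, 15.7, 0.2],
    [14.6, 15.7, 0.2],
    [14.6, 15.7, 0.2],
    [14.6, 15.7, 0.2],
    [14.6, 15.7, 0.2]
  ],
  "delta_rot": [
    [0.01, -0.01, 0.01],
    [0.01, -0.01, 0.01],
    [0.01, -0.01, 0.01],
    [0.01, -0.01, 0.01],
    [0.01, -0.01, 0.01],
    [0.01, -0.01, 0.01],
    [0.01, -0.01, 0.01]
  ]
}}

```text
time: 19.85
tool_pos: [0.4129, -0.3392, 0.12]
tcp_rot: [2.774, -1.473, -0.0]
wrist_force: [-0.2, 0.9, -0.6]
width: 0.996
```

```bash
python3 - <<'E'
from h import *
objs('wrist','w15')
goal((414,-336.5,-12,-145.7))
E
```

```text
[409.   8.] 1425 ztop 0.0546 c [ 444.6 -471.5] LxW [31.8  3.3] long yaw 34.4 rgb [85. 83. 77.]
[595. 138.] 6703 ztop 0.0352 c [ 313.9 -481.5] LxW [59.5 34. ] long yaw 71.5 rgb [ 19.  67. 140.]
[134. 190.] 2248 ztop 0.0354 c [ 524.7 -302.6] LxW [30.5 30.4] long yaw 83.1 rgb [166. 135.  50.]
[320. 241.] 5463 ztop 0.0353 c [ 414.8 -336.5] LxW [66.4 32.7] long yaw 124.9 rgb [120. 102.  79.]
[479. 281.] 5692 ztop 0.0351 c [ 314.3 -369.6] LxW [65.  33.7] long yaw 64.3 rgb [173. 156.   0.]
t 19.9 p [ 413.  -337.1  119.6] yaw -145.9 F [-0.3  0.7 -0.1] w 0.999 q6 1.81
  slide [0.03, -0.12, 13.16] rot [0.001, 0.001, -0.003] rows>= 4
```

View pics/w15.png

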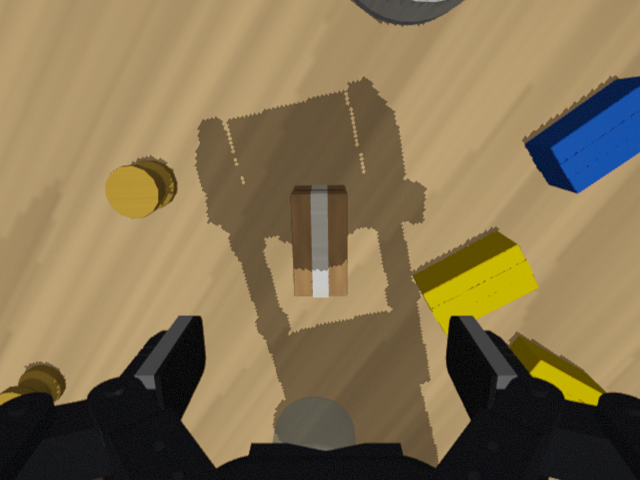

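The carton is at (320,241), and the yellow look-alike clears the right finger. I'll narrow the jaws slightly and descend.

Call:
{"method": "play_rows", "body": {
  "slide": [
    [0, -0.1, 1],
    [0.1, -0.1, 4],
    [0.1, -0.1, 8],
    [0.1, -0.1, 11],
    [0.1, -0.1, 13],
    [0.1, -0.1, 13.2],
    [0.1, -0.1, 13.2]
  ],
  "delta_rot": [
    [0, 0, 0],
    [0, 0, 0],
    [0, 0, 0],
    [0, 0, 0],
    [0, 0, 0],
    [0, 0, 0],
    [0, 0, 0]
  ],
  "hand": 0.75
}}

```text
time: 20.48
tool_pos: [0.4132, -0.334, -0.0144]
tcp_rot: [-2.776, 1.468, 0.01]
wrist_force: [-0.5, -0.6, -0.7]
width: 0.75
```

Call:
{"method": "play_rows", "body": {
  "slide": [
    [0, 0, 0],
    [0, 0, 0],
    [0, 0, 0],
    [0, 0, 0],
    [0, 0, 0]
  ],
  "delta_rot": [
    [0, 0, 0],
    [0, 0, 0],
    [0, 0, 0],
    [0, 0, 0],
    [0, 0, 0]
  ],
  "hand": 0.2
}}

```text
time: 20.9
tool_pos: [0.4146, -0.3349, -0.0126]
tcp_rot: [-2.776, 1.468, 0.005]
wrist_force: [0.5, 1.6, 6.6]
width: 0.389
```

Call:
{"method": "play_rows", "body": {
  "slide": [
    [0, 0, -4],
    [0, 0, -8],
    [0, 0, -12],
    [0, 0, -15],
    [0, 0, -15]
  ],
  "delta_rot": [
    [0, 0, 0],
    [0, 0, 0],
    [0, 0, 0],
    [0, 0, 0],
    [0, 0, 0]
  ]
}}

```text
time: 21.32
tool_pos: [0.4191, -0.3392, 0.146]
tcp_rot: [2.775, -1.468, 0.018]
wrist_force: [0.9, -0.4, -0.4]
width: 0.389
```

```bash
python3 - <<'E'
from h import *
held()
goal(bp(0,8,140))
c=read_camera('wrist');save(c,'w16')
E
```

```text
held top z(tool) -47.7 x range [-28.5  34.7]
t 21.37 p [ 417.6 -337.9  142.5] yaw -145.8 F [ 0.2  0.3 -1.3] w 0.389 q6 1.82
  slide [-36.05, -42.46, 0.1] rot [0.001, -0.007, -0.918] rows>= 14
```

View pics/w16.png

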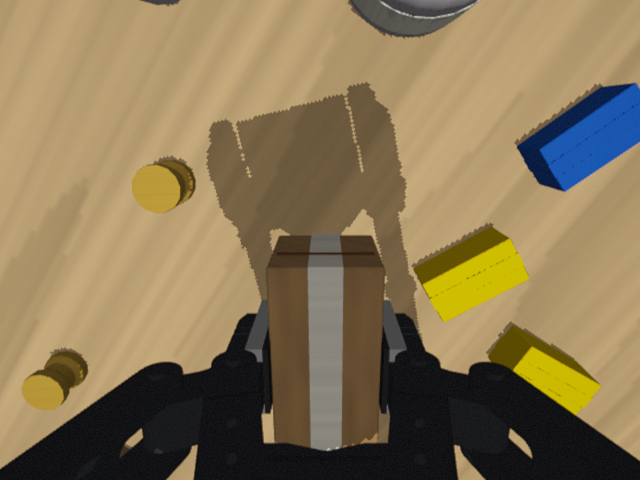

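Held well. Carrying it to the bin.

Call:
{"method": "play_rows", "body": {
  "slide": [
    [-36, -42.4, 0],
    [-36, -42.4, 0],
    [-36, -42.4, 0],
    [-36, -42.4, 0],
    [-36, -42.4, 0],
    [-36, -42.4, 0],
    [-36, -42.4, 0],
    [-36, -42.4, 0],
    [-36, -42.4, 0],
    [-36, -42.4, 0],
    [-36, -42.4, 0],
    [-36, -42.4, 0]
  ],
  "delta_rot": [
    [0, -0.006, -0.918],
    [0, -0.006, -0.918],
    [0, -0.006, -0.918],
    [0, -0.006, -0.918],
    [0, -0.006, -0.918],
    [0, -0.006, -0.918],
    [0, -0.006, -0.918],
    [0, -0.006, -0.918],
    [0, -0.006, -0.918],
    [0, -0.006, -0.918],
    [0, -0.006, -0.918],
    [0, -0.006, -0.918]
  ]
}}

```text
time: 22.42
tool_pos: [0.5469, 0.1481, 0.1362]
tcp_rot: [-3.14, 0.086, 0.014]
wrist_force: [1.2, -0.3, -1.4]
width: 0.388
```

```bash
python3 - <<'E'
from h import *
held()
goal(bp(-1,9,90),bp(-1,9,-8))
E
```

```text
held top z(tool) -47.6 x range [-28.9  34.1]
t 22.47 p [549.3 155.3 136.8] yaw -93.0 F [3.9 5.9 0.3] w 0.389 q6 1.85
  slide [1.34, -4.51, 4.71] rot [-0.007, 0.006, 0.002] rows>= 2
  slide [1.39, -4.44, 14.51] rot [-0.007, 0.006, 0.002] rows>= 4
```

Call:
{"method": "play_rows", "body": {
  "slide": [
    [1.2, -4.3, 0],
    [1.2, -4.3, 2],
    [1.2, -4.3, 6],
    [1.2, -4.3, 10],
    [1.2, -4.3, 13],
    [1.2, -4.3, 14.3],
    [1.2, -4.3, 14.3]
  ],
  "delta_rot": [
    [-0.005, 0.005, 0],
    [-0.005, 0.005, 0],
    [-0.005, 0.005, 0],
    [-0.005, 0.005, 0],
    [-0.005, 0.005, 0],
    [-0.005, 0.005, 0],
    [-0.005, 0.005, 0]
  ]
}}

```text
time: 23.05
tool_pos: [0.5597, 0.1974, -0.0089]
tcp_rot: [3.14, -0.083, -0.012]
wrist_force: [0.7, 0.2, -0.5]
width: 0.388
```

```bash
python3 - <<'E'
from h import *
goal(bp(0,9,-9),bp(0,-46,-9))
E
```

```text
t 23.05 p [559.7 197.4  -8.9] yaw -93.0 F [ 0.7  0.2 -0.5] w 0.388 q6 1.92
  slide [0.6, -0.29, 0.01] rot [0.0, 0.008, 0.002] rows>= 1
  slide [0.59, 5.21, 0.01] rot [0.0, 0.008, 0.002] rows>= 2
```

Call:
{"method": "play_rows", "body": {
  "slide": [
    [0.5, 0, 0],
    [0.5, 0, 0],
    [0.5, 0, 0.1]
  ],
  "delta_rot": [
    [0, 0.008, 0],
    [0, 0.008, 0],
    [0, 0.008, 0]
  ]
}}

```text
time: 23.3
tool_pos: [0.5635, 0.1966, -0.0101]
tcp_rot: [3.139, -0.083, -0.004]
wrist_force: [-5.4, -0.5, 11.6]
width: 0.391
```

Call:
{"method": "play_rows", "body": {
  "slide": [
    [0, 0, 0],
    [0, 0, 0],
    [0, 0, 0],
    [0, 0, 0]
  ],
  "delta_rot": [
    [0, 0, 0],
    [0, 0, 0],
    [0, 0, 0],
    [0, 0, 0]
  ],
  "hand": 0.52
}}

```text
time: 23.63
tool_pos: [0.5634, 0.1964, -0.0103]
tcp_rot: [3.139, -0.084, -0.004]
wrist_force: [0.7, -0.3, -0.7]
width: 0.52
```

Call:
{"method": "play_rows", "body": {
  "slide": [
    [0, 0, -4],
    [0, 0, -6],
    [0.2, 3, -6],
    [0.2, 5.4, -6],
    [0.2, 5.4, -6]
  ],
  "delta_rot": [
    [0, 0, 0],
    [0, 0, 0],
    [0, 0, 0],
    [0, 0, 0],
    [0, 0, 0]
  ]
}}

```text
time: 24.05
tool_pos: [0.5628, 0.1394, 0.0503]
tcp_rot: [3.138, -0.086, -0.003]
wrist_force: [-1.0, 0.3, 0.1]
width: 0.524
```

Call:
{"method": "play_rows", "body": {
  "slide": [
    [0, 0, 0],
    [0, 0, 0],
    [0, 0, 0],
    [0, 0, 3],
    [0, 0, 6],
    [0, 0, 6]
  ],
  "delta_rot": [
    [0, 0, 0],
    [0, 0, 0],
    [0, 0, 0],
    [0, 0, 0],
    [0, 0, 0],
    [0, 0, 0]
  ],
  "hand": 0
}}

```text
time: 24.55
tool_pos: [0.566, 0.1408, -0.0092]
tcp_rot: [3.139, -0.085, 0.006]
wrist_force: [-0.0, -0.6, 0.9]
width: -0.001
```

```bash
python3 - <<'E'
from h import *
c=read_camera('wrist');save(c,'w17')
goal(bp(0,3.4,-8))
E
```

```text
t 24.6 p [564.3 140.5  -9.5] yaw -93.1 F [-0.4  0.1 -0.4] w -0.003 q6 1.83
  slide [-0.17, -5.39, -0.17] rot [0.002, -0.0, 0.001] rows>= 2
```

View pics/w17.png

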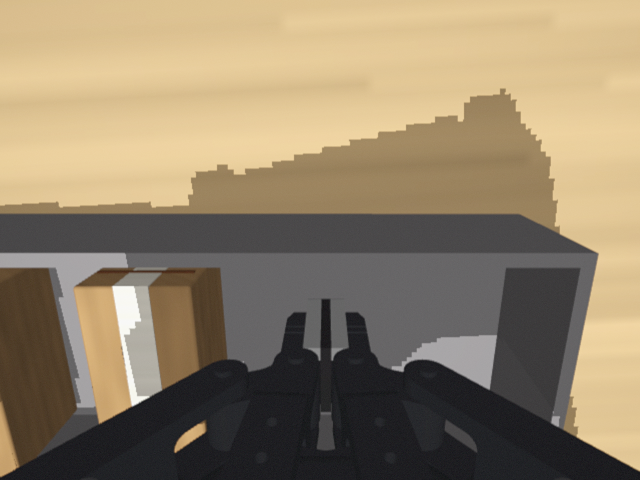

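Call:
{"method": "play_rows", "body": {
  "slide": [
    [0, -1.5, 0],
    [0, -2.6, 0],
    [0, -3.6, 0],
    [0, -4.4, 0],
    [0, -5, 0],
    [0, -5.4, 0],
    [0, -5.5, 0],
    [0, -5.5, 0]
  ],
  "delta_rot": [
    [0, 0, 0],
    [0, 0, 0],
    [0, 0, 0],
    [0, 0, 0],
    [0, 0, 0],
    [0, 0, 0],
    [0, 0, 0],
    [0, 0, 0]
  ]
}}

```text
time: 25.27
tool_pos: [0.5667, 0.1944, -0.0097]
tcp_rot: [3.136, -0.083, -0.001]
wrist_force: [-1.0, -5.8, 5.0]
width: 0.003
```

Call:
{"method": "play_rows", "body": {
  "slide": [
    [0, -0.2, 0],
    [0, -0.3, 0]
  ],
  "delta_rot": [
    [0, 0, 0],
    [0, 0, 0]
  ]
}}

```text
time: 25.43
tool_pos: [0.5666, 0.1944, -0.0096]
tcp_rot: [3.131, -0.08, -0.003]
wrist_force: [-0.3, -16.8, 5.8]
width: -0.003
```

```bash
python3 - <<'E'
from h import *
c=read_camera('wrist');save(c,'w18')
objs('top',zmin=.02,zmax=.08,amin=60)
goal(bp(0,3.4,-8),(448,-54.4,140,-2),(448,-54.4,140,-178))
E
```

```text
[183. 116.] 1380 ztop 0.0747 c [811.2 316. ] LxW [350.5  88.7] long yaw 105.0 rgb [73. 69. 68.]
[361. 139.] 674 ztop 0.0465 c [ 758.9 -149.5] LxW [89.1 87.8] long yaw 0.2 rgb [108. 102.  98.]
[ 59. 172.] 1504 ztop 0.071 c [666.1 645.7] LxW [118.9 106.8] long yaw 128.5 rgb [47. 58. 86.]
[558. 215.] 1473 ztop 0.0767 c [ 579.4 -632.8] LxW [291.2 119.5] long yaw 11.0 rgb [73. 70. 68.]
[  8. 196.] 139 ztop 0.0791 c [604.7 727.8] LxW [53.5 23.3] long yaw 129.1 rgb [123. 116. 116.]
[464. 203.] 218 ztop 0.0745 c [ 587.5 -406.4] LxW [60.3 20.9] long yaw 34.1 rgb [91. 85. 77.]
[257. 214.] 390 ztop 0.0471 c [559.8 126.1] LxW [115.1  88.6] long yaw 86.9 rgb [82. 77. 75.]
[185. 206.] 94 ztop 0.0433 c [579.9 298. ] LxW [37.5 19.9] long yaw 110.1 rgb [138. 123. 105.]
[  4. 218.] 67 ztop 0.0754 c [544.6 734.5] LxW [42.6 11.2] long yaw 29.3 rgb [141. 133. 129.]
[349. 229.] 128 ztop 0.0354 c [ 521.5 -116.9] LxW [30.6 28.7] long yaw 135.4 rgb [173. 143.  68.]
[422. 229.] 127 ztop 0.0362 c [ 523.2 -301.8] LxW [28.9 28.5] long yaw 2.9 rgb [169. 139.  66.]
[496. 254.] 394 ztop 0.0769 c [ 462.  -482.8] LxW
[... 479 characters left out ...]
36.9] long yaw 177.0 rgb [122. 116. 104.]
[452. 314.] 408 ztop 0.036 c [ 310.9 -369.9] LxW [67.5 34. ] long yaw 64.1 rgb [183. 170.  22.]
[500. 315.] 418 ztop 0.0361 c [ 309.9 -485.1] LxW [68.  34.2] long yaw 70.9 rgb [ 56.  86. 157.]
[441. 356.] 436 ztop 0.036 c [ 211.3 -339.1] LxW [66.9 34.2] long yaw 3.7 rgb [181. 169.  22.]
[303. 425.] 618 ztop 0.0745 c [41.9  4.7] LxW [130.5  49.5] long yaw 98.6 rgb [34. 37. 34.]
t 25.53 p [566.6 194.4  -9.6] yaw -92.9 F [  0.7 -12.8   5.2] w 0.003 q6 1.92
  slide [-0.11, 0.0, -0.16] rot [0.009, 0.002, 0.004] rows>= 1
  slide [-10.59, 25.59, -14.71] rot [0.006, 0.009, -1.587] rows>= 13
  slide [-10.59, 25.59, -14.71] rot [0.009, -0.006, 1.485] rows>= 12
```

View pics/w18.png

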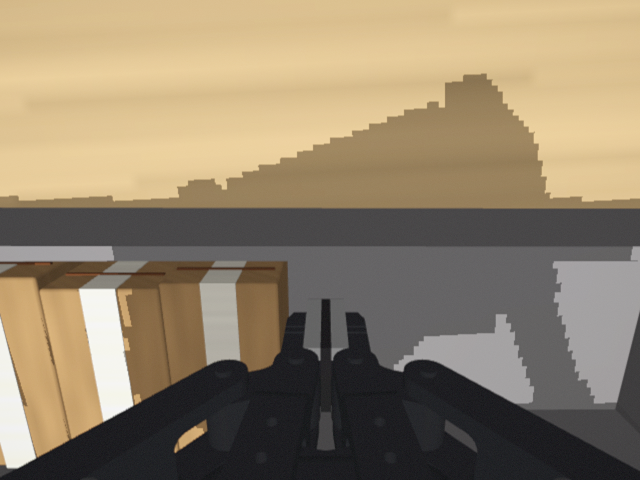

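Three cartons are tight. The last one is standing, so I'll go above it with the jaws along world x, ready to tip it on the bench.

Call:
{"method": "play_rows", "body": {
  "slide": [
    [0, 1, 0],
    [0, 1, -4],
    [0, 1, -8],
    [-3, 4, -12],
    [-10.6, 25.6, -15],
    [-10.6, 25.6, -15],
    [-10.6, 25.6, -15],
    [-10.6, 25.6, -15],
    [-10.6, 25.6, -15],
    [-10.6, 25.6, -15],
    [-10.6, 25.6, -15],
    [-10.6, 25.6, -15]
  ],
  "delta_rot": [
    [0, 0, 0],
    [0, 0, 0],
    [0, 0, -0.1],
    [0, 0, -0.2],
    [0, 0, -1.58],
    [0, 0, -1.58],
    [0, 0, -1.58],
    [0, 0, -1.58],
    [0, 0, -1.58],
    [0, 0, -1.58],
    [0, 0, -1.58],
    [0, 0, -1.58]
  ],
  "hand": 1
}}

```text
time: 26.53
tool_pos: [0.4469, -0.0567, 0.1434]
tcp_rot: [2.673, 1.636, -0.009]
wrist_force: [-0.1, 0.0, 0.5]
width: 1.0
```

```bash
python3 - <<'E'
from h import *
goal((448,-54.5,140,-2))
E
```

```text
t 26.53 p [446.9 -56.7 143.4] yaw -27.1 F [-0.1  0.   0.5] w 1.0 q6 0.3
  slide [0.25, -0.0, 0.34] rot [0.001, 0.01, -0.438] rows>= 4
```

Call:
{"method": "play_rows", "body": {
  "slide": [
    [0.2, 0, 0.3],
    [0.2, 0, 0.3],
    [0.2, 0, 0.3],
    [0.2, 0, 0.3],
    [0.2, 0, 0.3]
  ],
  "delta_rot": [
    [0, 0.01, -0.438],
    [0, 0.01, -0.438],
    [0, 0.01, -0.438],
    [0, 0.01, -0.438],
    [0, 0.01, -0.438]
  ]
}}

```text
time: 26.95
tool_pos: [0.4474, -0.0547, 0.1401]
tcp_rot: [2.258, 2.184, 0.002]
wrist_force: [0.3, -0.2, 0.4]
width: 1.001
```

```bash
python3 - <<'E'
from h import *
objs('wrist','w19')
goal((448,-54.5,20,-2))
E
```

```text
[515.  12.] 3449 ztop 0.0471 c [558.7  73.2] LxW [87.9  7.3] long yaw 177.8 rgb [66. 65. 66.]
[326. 237.] 3769 ztop 0.0674 c [447.9 -52.5] LxW [33.7 33.4] long yaw 83.5 rgb [97. 80. 59.]
[435. 310.] 1401 ztop 0.0353 c [ 522.6 -114.2] LxW [30.5 28.5] long yaw 58.4 rgb [141. 114.  41.]
t 27.0 p [447.5 -54.7 140.1] yaw -2.1 F [ 0.2 -0.1 -0.6] w 1.005 q6 -0.14
  slide [0.02, 0.04, 12.01] rot [0.001, -0.001, -0.001] rows>= 3
```

View pics/w19.png

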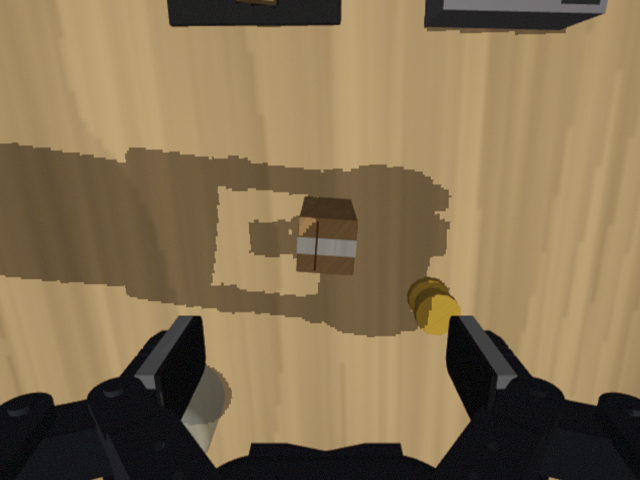

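Call:
{"method": "play_rows", "body": {
  "slide": [
    [0.2, 0, 4],
    [0.2, 0, 8],
    [0.2, 0, 11],
    [0.2, 0, 12],
    [0.2, 0, 12],
    [0.2, 0, 12]
  ],
  "delta_rot": [
    [0, 0, 0],
    [0, 0, 0],
    [0, 0, 0],
    [0, 0, 0],
    [0, 0, 0],
    [0, 0, 0]
  ]
}}

```text
time: 27.5
tool_pos: [0.4479, -0.0526, 0.0204]
tcp_rot: [-2.262, -2.18, -0.002]
wrist_force: [0.3, 0.1, -0.3]
width: 1.001
```

Call:
{"method": "play_rows", "body": {
  "slide": [
    [0, 0, 0],
    [0, 0, 0],
    [0, 0, 0],
    [0, 0, 0],
    [0, 0, 0],
    [0, 0, 0]
  ],
  "delta_rot": [
    [0, 0, 0],
    [0, 0, 0],
    [0, 0, 0],
    [0, 0, 0],
    [0, 0, 0],
    [0, 0, 0]
  ],
  "hand": 0.2
}}

```text
time: 28.0
tool_pos: [0.4491, -0.0529, 0.0219]
tcp_rot: [2.261, 2.178, 0.004]
wrist_force: [-0.4, -0.3, 6.0]
width: 0.397
```

Call:
{"method": "play_rows", "body": {
  "slide": [
    [0, 0, -3],
    [0, 0, -6],
    [0, 0, -8],
    [0, 0, -8]
  ],
  "delta_rot": [
    [0, 0, 0],
    [0, 0, 0],
    [0, 0, 0],
    [0, 0, 0]
  ]
}}

```text
time: 28.33
tool_pos: [0.4529, -0.0536, 0.107]
tcp_rot: [2.256, 2.173, 0.013]
wrist_force: [0.5, -0.2, -0.6]
width: 0.397
```

```bash
python3 - <<'E'
from h import *
held()
c=read_camera('wrist');save(c,'w20')
goal((448,-54.5,100,-2,30),(448,-54.5,100,-2,64),(448,-54.5,27,-2,64))
E
```

```text
held top z(tool) -45.1 x range [-17.1  17. ]
t 28.43 p [449.6 -53.  102.8] yaw -2.1 F [ 0.2  0.3 -1.8] w 0.394 q6 -0.14
  slide [-0.15, -0.16, 0.28] rot [0.006, 0.524, -0.001] rows>= 5
  slide [-0.15, -0.16, 0.28] rot [0.006, 1.117, 0.001] rows>= 9
  slide [-0.16, -0.2, 7.58] rot [0.006, 1.117, 0.001] rows>= 9
```

View pics/w20.png

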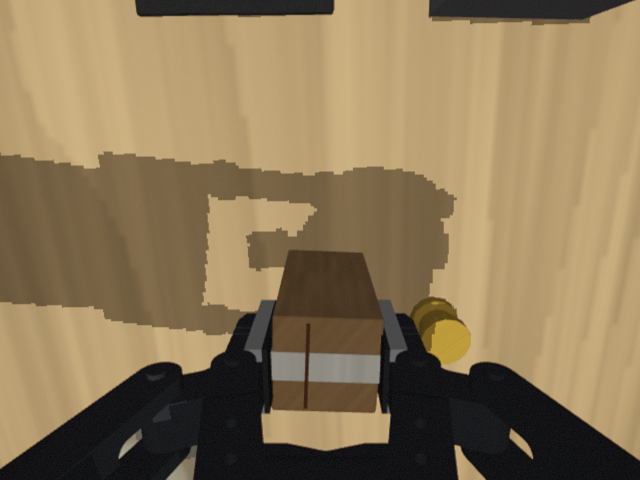

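The standing carton is held. Tilting it in the air.

Call:
{"method": "play_rows", "body": {
  "slide": [
    [0, 0, -1],
    [0, 0, -2],
    [0, 0, -2],
    [0, 0, -2],
    [0, 0, -2],
    [0, 0, -2]
  ],
  "delta_rot": [
    [0, 0.12, 0],
    [0, 0.24, 0],
    [0, 0.36, 0],
    [0, 0.48, 0],
    [0, 0.6, 0],
    [0, 0.6, 0]
  ]
}}

```text
time: 28.93
tool_pos: [0.4474, -0.0549, 0.1186]
tcp_rot: [-1.92, -1.838, -0.599]
wrist_force: [-0.7, -0.7, -1.7]
width: 0.392
```

```bash
python3 - <<'E'
from h import *
print(read_state()['q'].round(2))
goal((448,-54.5,110,-2,64),(448,-54.5,28,-2,64))
c=read_camera('scene');save(c,'s20')
E
```

```text
[-0.58  0.12  2.1   0.53  1.3  -0.79]
t 28.93 p [447.4 -54.9 118.6] yaw -2.5 F [-0.7 -0.7 -1.7] w 0.392 q6 -0.79
  slide [-0.46, 0.06, 0.73] rot [0.005, 0.511, -0.006] rows>= 5
  slide [-5.13, 0.08, 7.47] rot [0.005, 0.511, -0.006] rows>= 5
```

View pics/s20.png

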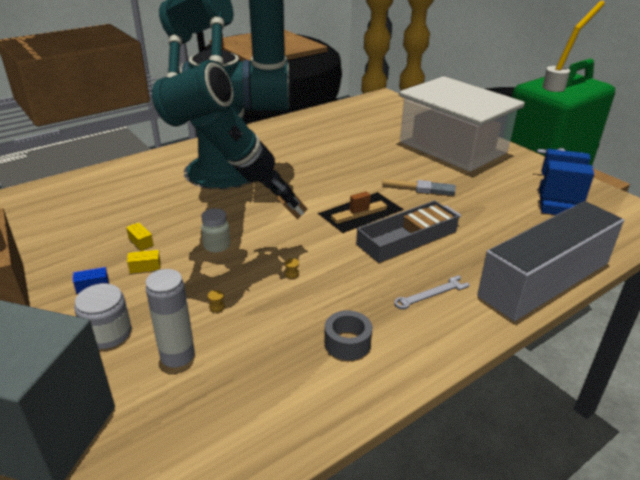

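```bash
python3 - <<'E'
from h import *
goal((445,5,110,-2,64),(445,5,32,-2,64))
E
```

```text
t 28.98 p [447.4 -54.1 119.2] yaw -2.4 F [-0.4 -0.8 -1.5] w 0.393 q6 -0.78
  slide [4.34, -0.49, 4.1] rot [0.004, 0.515, -0.006] rows>= 5
  slide [-0.08, -0.47, 10.53] rot [0.004, 0.515, -0.006] rows>= 5
```

Call:
{"method": "play_rows", "body": {
  "slide": [
    [2.2, -0.2, 2],
    [4.3, -0.5, 4.1],
    [4.3, -0.5, 4.1],
    [4.3, -0.5, 4.1],
    [4.3, -0.5, 4.1],
    [4.3, -0.5, 4.1]
  ],
  "delta_rot": [
    [0, 0.1, 0],
    [0, 0.2, 0],
    [0, 0.3, 0],
    [0, 0.4, 0],
    [0, 0.51, 0],
    [0, 0.51, 0]
  ]
}}

```text
time: 29.48
tool_pos: [0.4424, 0.0062, 0.1053]
tcp_rot: [-1.575, -1.499, -0.972]
wrist_force: [-0.2, 0.1, -2.7]
width: 0.398
```

```bash
python3 - <<'E'
from h import *
print(read_state()['q'].round(2))
goal((445,5,36,-2,64),(445,5,27,-2,64))
c=read_camera('scene');save(c,'s21')
E
```

```text
[-0.68  0.41  2.1   0.8   1.54 -1.07]
t 29.48 p [442.4   6.2 105.3] yaw -2.4 F [-0.2  0.1 -2.7] w 0.398 q6 -1.07
  slide [-6.27, 0.35, 2.94] rot [0.001, -0.0, -0.014] rows>= 2
  slide [-7.08, 0.37, 3.33] rot [0.001, -0.0, -0.014] rows>= 2
```

View pics/s21.png

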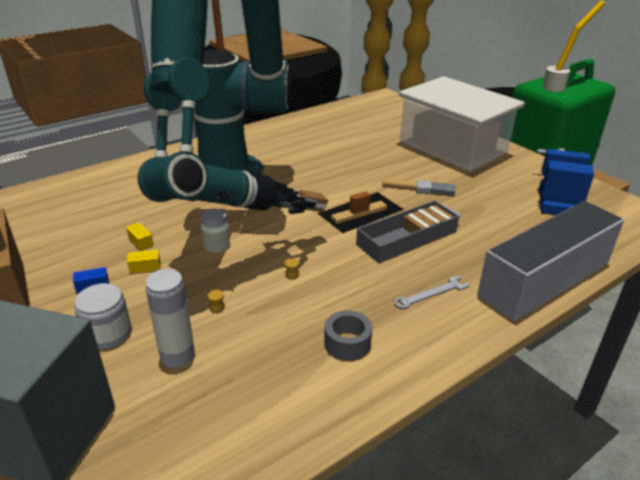

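The wrist sits low at this tilt. I'll use 55° instead, which is well past the tipping point, and lower the carton.

```bash
python3 - <<'E'
from h import *
goal((445,5,60,-2,55),(445,5,31,-2,55),(445,5,27,-2,55))
E
```

```text
t 29.53 p [443.    6.  106.7] yaw -2.4 F [ 0.2  0.7 -0.8] w 0.393 q6 -1.07
  slide [-4.23, 0.26, 1.98] rot [0.0, -0.154, -0.012] rows>= 2
  slide [-6.84, 0.29, 3.26] rot [0.0, -0.154, -0.012] rows>= 2
  slide [-7.19, 0.29, 3.44] rot [0.0, -0.154, -0.012] rows>= 2
```

Call:
{"method": "play_rows", "body": {
  "slide": [
    [-1.5, 0.1, 0.7],
    [-3, 0.2, 1.4],
    [-4.2, 0.3, 2],
    [-5.5, 0.3, 2.6],
    [-6.4, 0.3, 3],
    [-6.8, 0.3, 3.2],
    [-6.8, 0.3, 3.2]
  ],
  "delta_rot": [
    [0, -0.1, 0],
    [0, -0.154, 0],
    [0, -0.154, 0],
    [0, -0.154, 0],
    [0, -0.154, 0],
    [0, -0.154, 0],
    [0, -0.154, 0]
  ]
}}

```text
time: 30.12
tool_pos: [0.4448, 0.0053, 0.0317]
tcp_rot: [-1.684, -1.609, -0.864]
wrist_force: [-0.8, 0.1, -1.1]
width: 0.396
```

```bash
python3 - <<'E'
from h import *
goal((445,5,27,-2,55))
c=read_camera('scene');cv2.imwrite('pics/s22.png',cv2.resize(c['image'][100:300,120:420,::-1],(750,500)))
E
```

```text
t 30.12 p [444.8   5.3  31.7] yaw -2.3 F [-0.8  0.1 -1.1] w 0.396 q6 -1.08
  slide [-0.4, 0.03, 0.24] rot [-0.002, 0.002, -0.012] rows>= 1
```

View pics/s22.png

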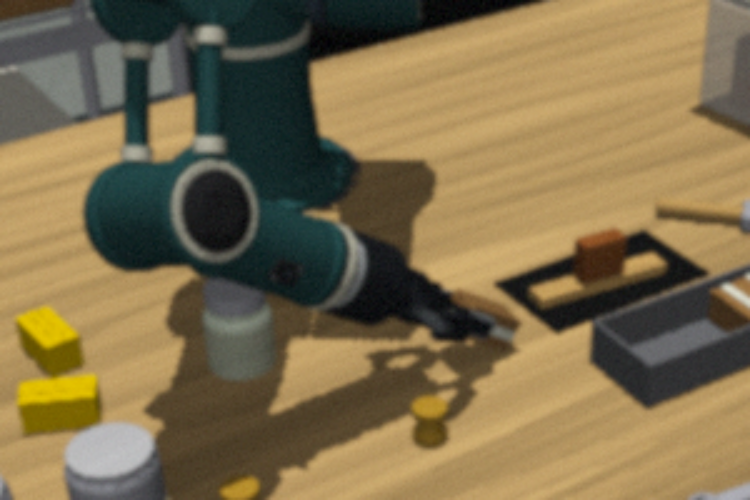

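Call:
{"method": "play_rows", "body": {
  "slide": [
    [-0.35, 0, 0.25],
    [-0.35, 0, 0.25]
  ],
  "delta_rot": [
    [0, 0, 0],
    [0, 0, 0]
  ]
}}

```text
time: 30.33
tool_pos: [0.4453, 0.0049, 0.0279]
tcp_rot: [-1.685, -1.61, -0.865]
wrist_force: [0.4, 0.0, -1.6]
width: 0.396
```

Call:
{"method": "play_rows", "body": {
  "slide": [
    [0, 0, 0],
    [0, 0, 0],
    [0, 0, 0],
    [0, 0, 0],
    [0, 0, 0],
    [0, 0, 0]
  ],
  "delta_rot": [
    [0, 0, 0],
    [0, 0, 0],
    [0, 0, 0],
    [0, 0, 0],
    [0, 0, 0],
    [0, 0, 0]
  ],
  "hand": 0.6
}}

```text
time: 30.83
tool_pos: [0.4453, 0.0049, 0.0279]
tcp_rot: [-1.685, -1.61, -0.865]
wrist_force: [0.3, -0.6, 0.7]
width: 0.603
```

```bash
python3 - <<'E'
from h import *
c=read_camera('wrist');save(c,'w23')
goal((445,5,130,-2,0))
E
```

```text
t 30.88 p [445.3   4.9  27.9] yaw -2.3 F [-0.6 -0.2 -0.2] w 0.599 q6 -1.09
  slide [8.35, -0.13, -5.87] rot [-0.006, -0.958, -0.01] rows>= 8
```

View pics/w23.png

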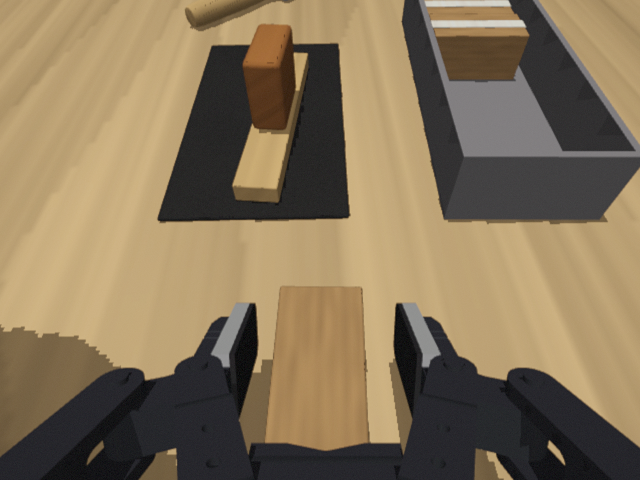

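The carton now lies flat between the fingers. Backing out and coming upright above it.

Call:
{"method": "play_rows", "body": {
  "slide": [
    [0, 0, -3],
    [1, 0, -6],
    [4, 0, -8],
    [7, 0, -8],
    [8.3, -0.1, -6.5],
    [8.3, -0.1, -5.9],
    [8.3, -0.1, -5.9],
    [8.3, -0.1, -5.9],
    [8.3, -0.1, -5.9],
    [8.3, -0.1, -5.9],
    [8.3, -0.1, -5.9],
    [8.3, -0.1, -5.9]
  ],
  "delta_rot": [
    [0, 0, 0],
    [0, 0, 0],
    [0, -0.1, 0],
    [0, -0.2, 0],
    [0, -0.3, 0],
    [0, -0.42, 0],
    [0, -0.54, 0],
    [0, -0.66, 0],
    [0, -0.78, 0],
    [0, -0.9, 0],
    [0, -0.958, 0],
    [0, -0.958, 0]
  ],
  "hand": 1
}}

```text
time: 31.88
tool_pos: [0.4453, 0.0068, 0.1304]
tcp_rot: [-2.257, -2.178, 0.011]
wrist_force: [-0.2, 0.8, -0.1]
width: 0.998
```

```bash
python3 - <<'E'
from h import *
objs('wrist','w24')
goal((445,5,-12,-2))
E
```

```text
[266.  51.] 4253 ztop 0.0256 c [416.5 139.6] LxW [21.9  6.4] long yaw 10.9 rgb [173. 145.  97.]
[546.  67.] 8162 ztop 0.047 c [560.4 103.2] LxW [88.6 64.7] long yaw 177.1 rgb [69. 67. 68.]
[323. 273.] 4800 ztop 0.0353 c [441.9 -21.8] LxW [65.7 32.2] long yaw 86.8 rgb [111.  86.  56.]
t 31.93 p [444.9   6.2 129.9] yaw -2.1 F [-1.1  0.9  0.1] w 1.001 q6 -0.01
  slide [-0.12, 0.15, 14.19] rot [-0.01, -0.0, -0.001] rows>= 4
```

View pics/w24.png

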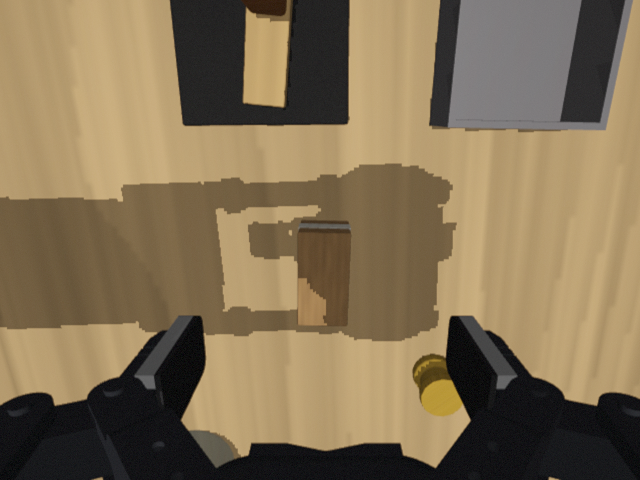

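```bash
python3 - <<'E'
from h import *
goal((442.5,-21.8,-12,-3.2))
E
```

```text
t 31.93 p [444.9   6.2 129.9] yaw -2.1 F [-1.1  0.9  0.1] w 1.001 q6 -0.01
  slide [-2.81, -0.0, 14.19] rot [-0.01, -0.0, 0.019] rows>= 4
```

Call:
{"method": "play_rows", "body": {
  "slide": [
    [-2.8, 0, 1],
    [-2.8, 0, 5],
    [-2.8, 0, 9],
    [-2.8, 0, 12],
    [-2.8, 0, 14],
    [-2.8, 0, 14.2],
    [-2.8, 0, 14.2]
  ],
  "delta_rot": [
    [-0.01, 0, 0.019],
    [-0.01, 0, 0.019],
    [-0.01, 0, 0.019],
    [-0.01, 0, 0.019],
    [-0.01, 0, 0.019],
    [-0.01, 0, 0.019],
    [-0.01, 0, 0.019]
  ]
}}

```text
time: 32.52
tool_pos: [0.4404, -0.0223, -0.0137]
tcp_rot: [-2.281, -2.154, 0.004]
wrist_force: [1.4, -1.2, 0.4]
width: 0.998
```

Call:
{"method": "play_rows", "body": {
  "slide": [
    [0, 0, 0],
    [0, 0, 0],
    [0, 0, 0],
    [0, 0, 0],
    [0, 0, 0],
    [0, 0, 0]
  ],
  "delta_rot": [
    [0, 0, 0],
    [0, 0, 0],
    [0, 0, 0],
    [0, 0, 0],
    [0, 0, 0],
    [0, 0, 0]
  ],
  "hand": 0.2
}}

```text
time: 33.02
tool_pos: [0.4419, -0.0225, -0.0122]
tcp_rot: [-2.282, -2.156, 0.001]
wrist_force: [-1.2, -1.2, 6.1]
width: 0.392
```

Call:
{"method": "play_rows", "body": {
  "slide": [
    [0, 0, -4],
    [0, 0, -8],
    [0, 0, -12],
    [0, 0, -15],
    [0, 0, -15]
  ],
  "delta_rot": [
    [0, 0, 0],
    [0, 0, 0],
    [0, 0, 0],
    [0, 0, 0],
    [0, 0, 0]
  ]
}}

```text
time: 33.43
tool_pos: [0.4476, -0.023, 0.1456]
tcp_rot: [2.277, 2.152, 0.014]
wrist_force: [1.3, -1.3, -1.5]
width: 0.39
```

```bash
python3 - <<'E'
from h import *
held()
goal(bp(-1,-28,140))
c=read_camera('wrist');save(c,'w25')
E
```

```text
held top z(tool) -47.1 x range [-29.6  33.2]
t 33.48 p [445.7 -22.9 142.3] yaw -3.3 F [ 0.1 -0.1 -1.9] w 0.388 q6 -0.05
  slide [19.23, 10.63, 0.33] rot [0.006, -0.007, 1.569] rows>= 13
```

View pics/w25.png

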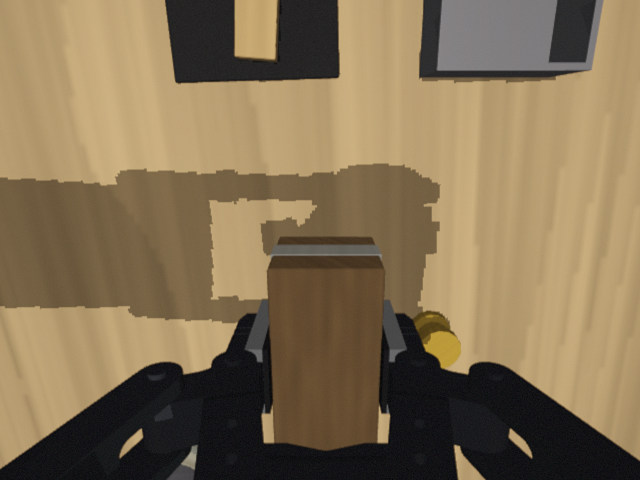

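Call:
{"method": "play_rows", "body": {
  "slide": [
    [19.2, 10.6, 0],
    [19.2, 10.6, 0],
    [19.2, 10.6, 0],
    [19.2, 10.6, 0],
    [19.2, 10.6, 0],
    [19.2, 10.6, 0],
    [19.2, 10.6, 0],
    [19.2, 10.6, 0],
    [19.2, 10.6, 0],
    [19.2, 10.6, 0],
    [19.2, 10.6, 0],
    [19.2, 10.6, 0]
  ],
  "delta_rot": [
    [0, 0, 1.569],
    [0, 0, 1.569],
    [0, 0, 1.569],
    [0, 0, 1.569],
    [0, 0, 1.569],
    [0, 0, 1.569],
    [0, 0, 1.569],
    [0, 0, 1.569],
    [0, 0, 1.569],
    [0, 0, 1.569],
    [0, 0, 1.569],
    [0, 0, 1.569]
  ]
}}

```text
time: 34.53
tool_pos: [0.5579, 0.1627, 0.1366]
tcp_rot: [3.141, 0.062, -0.005]
wrist_force: [1.3, -0.0, -0.4]
width: 0.394
```

```bash
python3 - <<'E'
from h import *
held()
goal(bp(0,-26,-8))
E
```

```text
held top z(tool) -47.0 x range [-29.5  33.2]
t 34.58 p [557.9 162.7 136.6] yaw -88.1 F [ 0.1  0.2 -1.5] w 0.388 q6 1.78
  slide [0.66, -0.22, 14.46] rot [0.0, 0.003, 0.089] rows>= 4
```

Call:
{"method": "play_rows", "body": {
  "slide": [
    [0.7, 0, 1],
    [0.7, 0, 4],
    [0.7, 0, 8],
    [0.7, 0, 11],
    [0.7, 0, 13],
    [0.7, 0, 14.3],
    [0.7, 0, 14.4]
  ],
  "delta_rot": [
    [0, 0, 0.089],
    [0, 0, 0.089],
    [0, 0, 0.089],
    [0, 0, 0.089],
    [0, 0, 0.089],
    [0, 0, 0.089],
    [0, 0, 0.089]
  ]
}}

```text
time: 35.17
tool_pos: [0.5618, 0.1621, -0.0095]
tcp_rot: [3.138, -0.083, -0.014]
wrist_force: [-0.1, -0.9, -0.7]
width: 0.39
```

```bash
python3 - <<'E'
from h import *
goal(bp(0,-26,-9))
E
```

```text
t 35.17 p [561.8 162.1  -9.5] yaw -93.0 F [-0.1 -0.9 -0.7] w 0.39 q6 1.86
  slide [0.19, -0.3, -0.06] rot [0.002, 0.009, 0.002] rows>= 1
```

Call:
{"method": "play_rows", "body": {
  "slide": [
    [0.1, 0, 0],
    [0.1, 0, 0],
    [0.1, 0, 0],
    [0.1, 0, 0]
  ],
  "delta_rot": [
    [0, 0, 0],
    [0, 0, 0],
    [0, 0, 0],
    [0, 0, 0]
  ],
  "hand": 0.52
}}

```text
time: 35.5
tool_pos: [0.5628, 0.1621, -0.0096]
tcp_rot: [3.138, -0.082, -0.014]
wrist_force: [0.3, 0.3, 0.4]
width: 0.522
```

Call:
{"method": "play_rows", "body": {
  "slide": [
    [0, 0, -4],
    [0, 0, -7],
    [0.2, 2.5, -7],
    [0.2, 4.5, -7],
    [0.2, 4.5, -7]
  ],
  "delta_rot": [
    [0, 0, 0],
    [0, 0, 0],
    [0, 0, 0],
    [0, 0, 0],
    [0, 0, 0]
  ]
}}

```text
time: 35.92
tool_pos: [0.5636, 0.1148, 0.0618]
tcp_rot: [3.137, -0.084, -0.011]
wrist_force: [-1.0, -0.1, -0.4]
width: 0.52
```

Call:
{"method": "play_rows", "body": {
  "slide": [
    [0, 0, 0],
    [0, 0, 0],
    [0, 0, 0],
    [0, 0, 3],
    [0, 0, 6],
    [0, 0, 7],
    [0, 0, 7]
  ],
  "delta_rot": [
    [0, 0, 0],
    [0, 0, 0],
    [0, 0, 0],
    [0, 0, 0],
    [0, 0, 0],
    [0, 0, 0],
    [0, 0, 0]
  ],
  "hand": 0
}}

```text
time: 36.5
tool_pos: [0.562, 0.1151, -0.0088]
tcp_rot: [3.137, -0.082, -0.017]
wrist_force: [0.8, -0.0, 0.8]
width: 0.003
```

```bash
python3 - <<'E'
from h import *
c=read_camera('wrist');save(c,'w26')
goal(bp(0,-31,-9))
E
```

```text
t 36.55 p [562.7 115.3  -8.6] yaw -93.0 F [-0.5 -0.4 -0.9] w 0.0 q6 1.78
  slide [-0.15, -4.48, 0.03] rot [0.003, 0.009, 0.003] rows>= 2
```

View pics/w26.png

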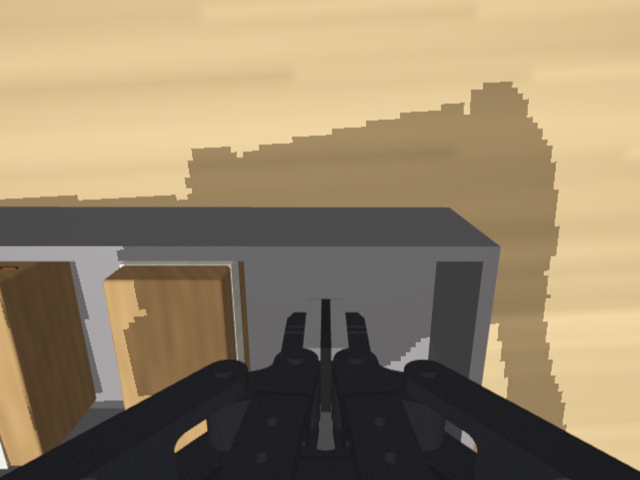

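Call:
{"method": "play_rows", "body": {
  "slide": [
    [0, -1.2, 0],
    [0, -2.2, 0],
    [0, -3, 0],
    [0, -3.7, 0],
    [0, -4.2, 0],
    [0, -4.5, 0],
    [0, -4.6, 0],
    [0, -4.6, 0]
  ],
  "delta_rot": [
    [0, 0.008, 0],
    [0, 0.008, 0],
    [0, 0.008, 0],
    [0, 0.008, 0],
    [0, 0.008, 0],
    [0, 0.008, 0],
    [0, 0.008, 0],
    [0, 0.008, 0]
  ]
}}

```text
time: 37.22
tool_pos: [0.5647, 0.1604, -0.0088]
tcp_rot: [3.135, -0.08, -0.003]
wrist_force: [-0.3, -5.3, 2.5]
width: -0.006
```

Call:
{"method": "play_rows", "body": {
  "slide": [
    [0, -0.2, 0],
    [0, -0.3, 0],
    [0, -0.3, 0]
  ],
  "delta_rot": [
    [0, 0, 0],
    [0, 0, 0],
    [0, 0, 0]
  ]
}}

```text
time: 37.47
tool_pos: [0.5647, 0.1604, -0.0087]
tcp_rot: [3.13, -0.078, -0.004]
wrist_force: [-1.2, -13.2, 4.1]
width: 0.001
```

```bash
python3 - <<'E'
from h import *
goal(bp(0,-31,-9))
E
```

```text
t 37.47 p [564.7 160.4  -8.7] yaw -92.9 F [ -1.2 -13.2   4.1] w 0.001 q6 1.87
  slide [-0.11, 0.04, 0.03] rot [0.01, 0.002, 0.005] rows>= 1
```

Row four is home (TCP v = -30.6 mm, consistent with four cartons of 34 mm). Lifting to look, then on to the float.

Call:
{"method": "play_rows", "body": {
  "slide": [
    [0, 1, 0],
    [0, 1, -4],
    [0, 1, -8],
    [0, 1, -12],
    [0, 1, -15],
    [0, 1, -15],
    [0, 1, -15]
  ],
  "delta_rot": [
    [0, 0, 0],
    [0, 0, 0],
    [0, 0, 0],
    [0, 0, 0],
    [0, 0, 0],
    [0, 0, 0],
    [0, 0, 0]
  ],
  "hand": 1
}}

```text
time: 38.05
tool_pos: [0.5668, 0.1526, 0.1445]
tcp_rot: [3.132, -0.078, 0.005]
wrist_force: [-0.3, -0.2, -0.7]
width: 0.973
```

```bash
python3 - <<'E'
from h import *
s,c,w=objs('wrist','w27',zmin=.025,zmax=.08)
goal((418,162,130,-7.2))
E
```

```text
[210. 241.] 32218 ztop 0.0462 c [565.9 192.7] LxW [244.6  88.2] long yaw 86.9 rgb [142. 126. 105.]
t 38.1 p [564.9 152.1 142. ] yaw -92.9 F [-0.3 -0.7 -0.8] w 0.998 q6 1.85
  slide [-14.72, -0.26, 1.21] rot [0.007, 0.008, -1.495] rows>= 12
```

View pics/w27.png

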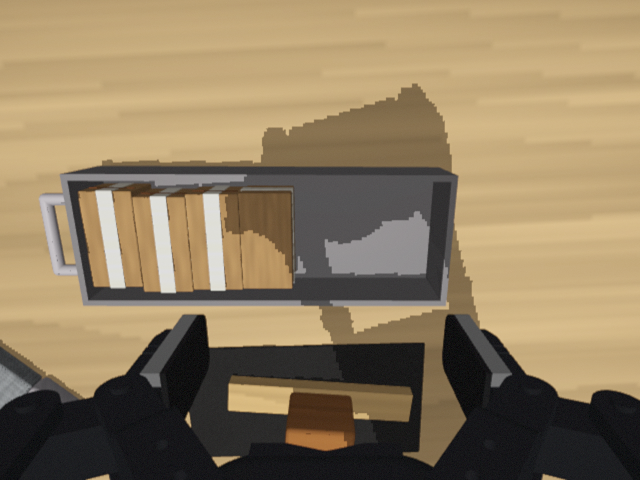

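All four cartons are in a tight row at the handle end, columns 80 to 293. Now the float.

Call:
{"method": "play_rows", "body": {
  "slide": [
    [-14.7, -0.3, -1],
    [-14.7, -0.3, -1],
    [-14.7, -0.3, -1],
    [-14.7, -0.3, -1],
    [-14.7, -0.3, -1],
    [-14.7, -0.3, -1],
    [-14.7, -0.3, -1],
    [-14.7, -0.3, -1],
    [-14.7, -0.3, -1],
    [-14.7, -0.3, -1],
    [-14.7, -0.3, -1],
    [-14.7, -0.3, -1]
  ],
  "delta_rot": [
    [0, 0, -1.49],
    [0, 0, -1.49],
    [0, 0, -1.49],
    [0, 0, -1.49],
    [0, 0, -1.49],
    [0, 0, -1.49],
    [0, 0, -1.49],
    [0, 0, -1.49],
    [0, 0, -1.49],
    [0, 0, -1.49],
    [0, 0, -1.49],
    [0, 0, -1.49]
  ]
}}

```text
time: 39.1
tool_pos: [0.4162, 0.162, 0.1493]
tcp_rot: [2.352, 2.076, -0.019]
wrist_force: [-1.1, -0.5, 0.5]
width: 1.001
```

```bash
python3 - <<'E'
from h import *
s,c,w=objs('wrist','w28',zmin=.025,zmax=.08)
# mat (dark) extents at z~3mm
z=w[...,2]*1000;im=c['image'].astype(int).sum(2)
m=((im<120)&(abs(z-3)<5));m[330:]=0
n,l,st,ce=cv2.connectedComponentsWithStats(m.astype(np.uint8))
i=1+np.argmax(st[1:,4]);p=w[l==i][:,:2]*1000
r=cv2.minAreaRect(p.astype(np.float32));print('mat wrist',r)
t=np.load('topw.npy');ti=np.load('topi.npy').astype(int)
mm=(ti.sum(2)<130);mm[:, :190]=0;mm[:,280:]=0;mm[:248]=0;mm[302:]=0
p=t[mm][:,:2]*1000;print('mat top',mm.sum(),cv2.minAreaRect(p.astype(np.float32)))
m2=((z>9)&(z<22));m2[340:]=0
p=w[m2][:,:2]*1000;p=p[(abs(p[:,0]-418)<60)&(abs(p[:,1]-162)<100)];print('blade',len(p),cv2.minAreaRect(p.astype(np.float32)))
goal((418,162,130,-7.2))
E
```

```text
[557. 129.] 33899 ztop 0.0459 c [564.5 176.5] LxW [212.   89.1] long yaw 86.9 rgb [148. 130. 107.]
[329. 230.] 2664 ztop 0.0612 c [418.3 164.2] LxW [48.9 20.2] long yaw 82.4 rgb [113.  72.  40.]
mat wrist ((442.2979431152344, 141.9649658203125), (132.9486083984375, 46.188411712646484), 85.04912567138672)
mat top 2255 ((412.324951171875, 175.94094848632812), (187.8353729248047, 105.40541076660156), 84.6192855834961)
blade 4335 ((418.01171875, 163.3006591796875), (150.19387817382812, 26.00689697265625), 82.50605010986328)
t 39.15 p [416.2 162.  149.3] yaw -6.9 F [-0.6  0.9 -0.3] w 0.998 q6 0.45
  slide [0.04, 0.18, 1.93] rot [-0.005, 0.012, 0.006] rows>= 1
```

View pics/w28.png

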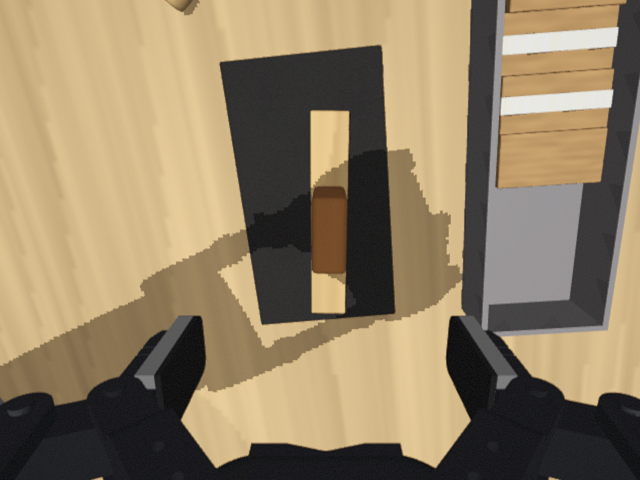

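```bash
python3 - <<'E'
from h import *
s=read_state();c=read_camera('wrist');T=wfc(c,s);f=K(c)
P=[]
for u,v in [(220,62),(381,46),(394,313),(262,324)]:
    d=T[:3,:3]@np.array([(u-c['cx'])/f,-(v-c['cy'])/f,-1]);o=T[:3,3];k=(0.003-o[2])/d[2];P.append((o+k*d)[:2]*1000)
P=np.array(P);print(P.round(1),P.mean(0).round(1))
print([np.linalg.norm(P[i]-P[(i+1)%4]).round(1) for i in range(4)])
d=P[0]-P[3]+P[1]-P[2];print('mat y yaw',np.degrees(np.arctan2(d[1],d[0])))
goal((418.1,163.3,12,-7.5))
E
```

```text
[[357.8 277.1]
 [466.2 273.9]
 [461.   76.1]
 [353.2  78.8]] [409.6 176.5]
[np.float64(108.4), np.float64(197.9), np.float64(107.9), np.float64(198.4)]
mat y yaw 88.58832814675473
t 39.2 p [416.4 162.1 149.6] yaw -7.5 F [-0.1 -0.2 -0.2] w 1.001 q6 0.46
  slide [0.3, 0.22, 13.75] rot [-0.005, 0.012, 0.001] rows>= 4
```

Call:
{"method": "play_rows", "body": {
  "slide": [
    [0.3, 0.2, 4],
    [0.3, 0.2, 8],
    [0.3, 0.2, 11.5],
    [0.3, 0.2, 13.5],
    [0.3, 0.2, 13.7],
    [0.3, 0.2, 13.7]
  ],
  "delta_rot": [
    [-0.005, 0.012, 0],
    [-0.005, 0.012, 0],
    [-0.005, 0.012, 0],
    [-0.005, 0.012, 0],
    [-0.005, 0.012, 0],
    [-0.005, 0.012, 0]
  ]
}}

```text
time: 39.7
tool_pos: [0.4153, 0.1624, 0.0102]
tcp_rot: [-2.362, -2.068, 0.008]
wrist_force: [0.2, 0.2, 0.4]
width: 0.997
```

Call:
{"method": "play_rows", "body": {
  "slide": [
    [0, 0, 0],
    [0, 0, 0],
    [0, 0, 0],
    [0, 0, 0],
    [0, 0, 0],
    [0, 0, 0],
    [0, 0, 0]
  ],
  "delta_rot": [
    [0, 0, 0],
    [0, 0, 0],
    [0, 0, 0],
    [0, 0, 0],
    [0, 0, 0],
    [0, 0, 0],
    [0, 0, 0]
  ],
  "hand": 0.1,
  "force": 70
}}

```text
time: 40.28
tool_pos: [0.4165, 0.1628, 0.0114]
tcp_rot: [-2.363, -2.068, 0.004]
wrist_force: [-0.4, -0.1, 5.9]
width: 0.249
```

```bash
python3 - <<'E'
from h import *
goal((418.1,163.3,120,-7.5))
print(R.from_rotvec(read_state()['tcp_rot']).as_matrix().round(4))
E
```

```text
t 40.28 p [416.5 162.8  11.4] yaw -7.6 F [-0.4 -0.1  5.9] w 0.249 q6 0.45
  slide [0.06, 0.12, -10.86] rot [-0.003, 0.001, -0.002] rows>= 3
[[ 1.323e-01  9.912e-01 -2.900e-03]
 [ 9.912e-01 -1.323e-01 -7.000e-04]
 [-1.100e-03 -2.800e-03 -1.000e+00]]
```

Call:
{"method": "play_rows", "body": {
  "slide": [
    [0, 0, -3],
    [0, 0, -7],
    [0, 0, -11],
    [0, 0, -12],
    [0, 0, -12]
  ],
  "delta_rot": [
    [0, 0, 0],
    [0, 0, 0],
    [0, 0, 0],
    [0, 0, 0],
    [0, 0, 0]
  ]
}}

```text
time: 40.7
tool_pos: [0.42, 0.164, 0.1354]
tcp_rot: [2.363, 2.068, 0.008]
wrist_force: [1.1, 0.7, -1.5]
width: 0.25
```

```bash
python3 - <<'E'
from h import *
c=read_camera('wrist');save(c,'w29')
goal(bp(0.5,109,130))
E
```

```text
t 40.75 p [417.9 163.2 132.6] yaw -7.6 F [-0.1 -0.1 -1.8] w 0.247 q6 0.45
  slide [15.57, 13.45, 0.27] rot [-0.0, -0.0, 1.493] rows>= 12
```

View pics/w29.png

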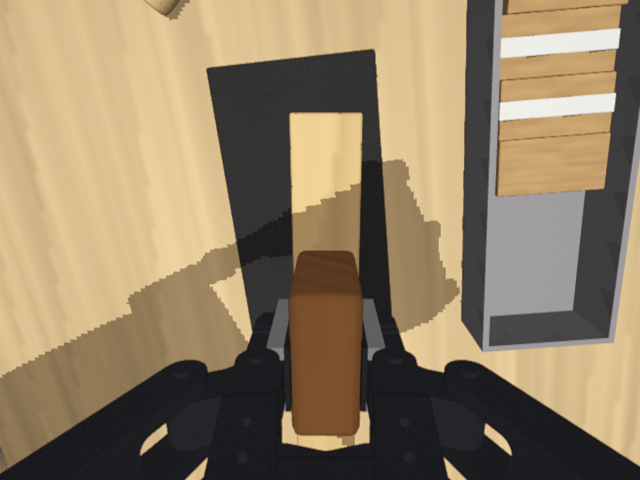

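The float is held by its grip. Carrying it to above the handle end.

Call:
{"method": "play_rows", "body": {
  "slide": [
    [15.6, 13.4, -1],
    [15.6, 13.4, -1],
    [15.6, 13.4, -1],
    [15.6, 13.4, -1],
    [15.6, 13.4, -1],
    [15.6, 13.4, -1],
    [15.6, 13.4, -1],
    [15.6, 13.4, -1],
    [15.6, 13.4, -1],
    [15.6, 13.4, -1],
    [15.6, 13.4, -1],
    [15.6, 13.4, -1]
  ],
  "delta_rot": [
    [0, 0, 1.493],
    [0, 0, 1.493],
    [0, 0, 1.493],
    [0, 0, 1.493],
    [0, 0, 1.493],
    [0, 0, 1.493],
    [0, 0, 1.493],
    [0, 0, 1.493],
    [0, 0, 1.493],
    [0, 0, 1.493],
    [0, 0, 1.493],
    [0, 0, 1.493]
  ]
}}

```text
time: 41.75
tool_pos: [0.5689, 0.299, 0.138]
tcp_rot: [3.137, -0.096, -0.009]
wrist_force: [0.4, 1.0, -1.7]
width: 0.256
```

```bash
python3 - <<'E'
from h import *
objs('wrist','w30',zmin=.03,zmax=.2)
goal(bp(0.5,109,70),bp(0.5,109,57))
print(R.from_rotvec(read_state()['tcp_rot']).as_matrix()[2].round(4))
E
```

```text
[389. 245.] 41462 ztop 0.1865 c [584.5 297.4] LxW [47.5 22.2] long yaw 85.5 rgb [125. 104.  78.]
t 41.8 p [568.9 299.  138.1] yaw -93.8 F [ 0.7  0.  -0.9] w 0.251 q6 2.08
  slide [0.32, -0.12, 6.81] rot [0.003, 0.006, -0.011] rows>= 2
  slide [0.33, -0.12, 8.11] rot [0.003, 0.006, -0.011] rows>= 2
[-0.0059  0.003  -1.    ]
```

View pics/w30.png

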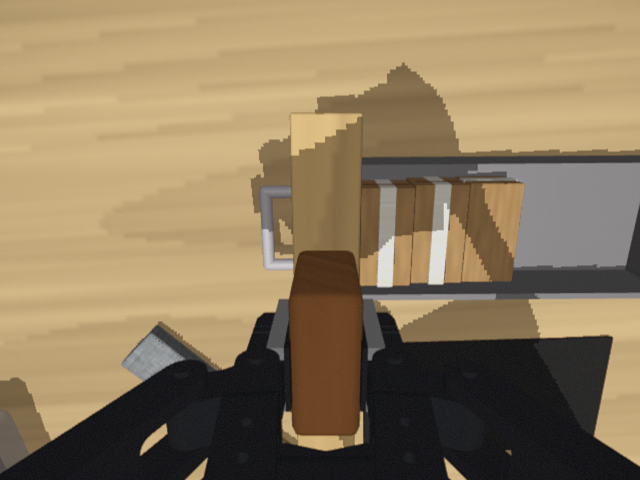

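Call:
{"method": "play_rows", "body": {
  "slide": [
    [0.3, -0.1, 3],
    [0.3, -0.1, 6],
    [0.3, -0.1, 7.5],
    [0.3, -0.1, 8],
    [0.3, -0.1, 8],
    [0.3, -0.1, 8]
  ],
  "delta_rot": [
    [0.003, 0.006, -0.011],
    [0.003, 0.006, -0.011],
    [0.003, 0.006, -0.011],
    [0.003, 0.006, -0.011],
    [0.003, 0.006, -0.011],
    [0.003, 0.006, -0.011]
  ]
}}

```text
time: 42.3
tool_pos: [0.5695, 0.2987, 0.0552]
tcp_rot: [3.138, -0.083, -0.006]
wrist_force: [1.0, 0.6, -1.4]
width: 0.249
```

```bash
python3 - <<'E'
from h import *
goal(bp(0.5,109,54.4),bp(0.5,-109,54.4))
print(R.from_rotvec(read_state()['tcp_rot']).as_matrix()[2].round(4))
E
```

```text
t 42.3 p [569.5 298.7  55.2] yaw -93.0 F [ 1.   0.6 -1.4] w 0.249 q6 2.07
  slide [0.22, -0.13, 0.07] rot [0.002, 0.004, 0.002] rows>= 1
  slide [0.18, 21.67, 0.12] rot [0.002, 0.004, 0.002] rows>= 6
[-0.004   0.0021 -1.    ]
```

Call:
{"method": "play_rows", "body": {
  "slide": [
    [0.1, 0, 0.1],
    [0.1, 0, 0.1],
    [0.1, 0, 0.1]
  ],
  "delta_rot": [
    [0.002, 0.004, 0],
    [0.002, 0.004, 0],
    [0.002, 0.004, 0]
  ]
}}

```text
time: 42.55
tool_pos: [0.5703, 0.2988, 0.0542]
tcp_rot: [-3.14, 0.082, 0.001]
wrist_force: [-2.3, 0.5, 4.3]
width: 0.255
```

Call:
{"method": "play_rows", "body": {
  "slide": [
    [0, 0, 0.1],
    [0, 0, 0.1]
  ],
  "delta_rot": [
    [0, 0, 0],
    [0, 0, 0]
  ]
}}

```text
time: 42.72
tool_pos: [0.5705, 0.2988, 0.0542]
tcp_rot: [-3.14, 0.081, 0.001]
wrist_force: [-2.7, -0.8, 6.7]
width: 0.251
```

Call:
{"method": "play_rows", "body": {
  "slide": [
    [0, 0, 0.1],
    [0, 0, 0.1]
  ],
  "delta_rot": [
    [0, 0, 0],
    [0, 0, 0]
  ]
}}

```text
time: 42.88
tool_pos: [0.5705, 0.2989, 0.0541]
tcp_rot: [-3.14, 0.079, 0.001]
wrist_force: [-1.7, -1.3, 8.8]
width: 0.248
```

Call:
{"method": "play_rows", "body": {
  "slide": [
    [0, 0.5, 0.05],
    [0, 1, 0.08],
    [0, 2, 0.1],
    [0, 3, 0.1],
    [0, 4, 0.1],
    [0, 5, 0.1],
    [0, 6, 0.1],
    [0, 6.5, 0.1]
  ],
  "delta_rot": [
    [0, 0, 0],
    [0, 0, 0],
    [0, 0, 0],
    [0, 0, 0],
    [0, 0, 0],
    [0, 0, 0],
    [0, 0, 0],
    [0, 0, 0]
  ]
}}

```text
time: 43.55
tool_pos: [0.5686, 0.2346, 0.0544]
tcp_rot: [-3.137, 0.081, -0.004]
wrist_force: [1.3, 5.1, 5.5]
width: 0.246
```

```bash
python3 - <<'E'
from h import *
goal(bp(0.5,109,54.4),bp(0.5,-109,54.2))
print(R.from_rotvec(read_state()['tcp_rot']).as_matrix()[2].round(4))
E
```

```text
t 43.55 p [568.6 234.6  54.4] yaw -93.0 F [1.3 5.1 5.5] w 0.246 q6 1.97
  slide [-0.02, -6.53, 0.02] rot [-0.004, -0.003, 0.003] rows>= 2
  slide [-0.09, 15.27, -0.04] rot [-0.004, -0.003, 0.003] rows>= 4
[ 0.0027 -0.0036 -1.    ]
```

Call:
{"method": "play_rows", "body": {
  "slide": [
    [0, 1, 0.1],
    [0, 2, 0.1],
    [0, 3, 0.1],
    [-0.05, 4, 0.1],
    [-0.05, 5, 0.1],
    [-0.05, 6, 0.1],
    [-0.05, 7, 0.1],
    [-0.05, 8, 0.1],
    [-0.05, 8.5, 0.1]
  ],
  "delta_rot": [
    [-0.004, -0.003, 0],
    [-0.004, -0.003, 0],
    [-0.004, -0.003, 0],
    [-0.004, -0.003, 0],
    [-0.004, -0.003, 0],
    [-0.004, -0.003, 0],
    [-0.004, -0.003, 0],
    [-0.004, -0.003, 0],
    [-0.004, -0.003, 0]
  ]
}}

```text
time: 44.3
tool_pos: [0.565, 0.1501, 0.0543]
tcp_rot: [-3.138, 0.083, -0.004]
wrist_force: [-0.6, 6.2, 7.3]
width: 0.246
```

```bash
python3 - <<'E'
from h import *
goal(bp(0.5,-109,54.2))
print(R.from_rotvec(read_state()['tcp_rot']).as_matrix()[2].round(4))
c=read_camera('wrist');save(c,'w31')
E
```

```text
t 44.3 p [565.  150.1  54.3] yaw -93.0 F [-0.6  6.2  7.3] w 0.246 q6 1.84
  slide [-0.16, 6.81, -0.0] rot [-0.002, -0.002, 0.002] rows>= 2
[ 0.0024 -0.0025 -1.    ]
```

View pics/w31.png

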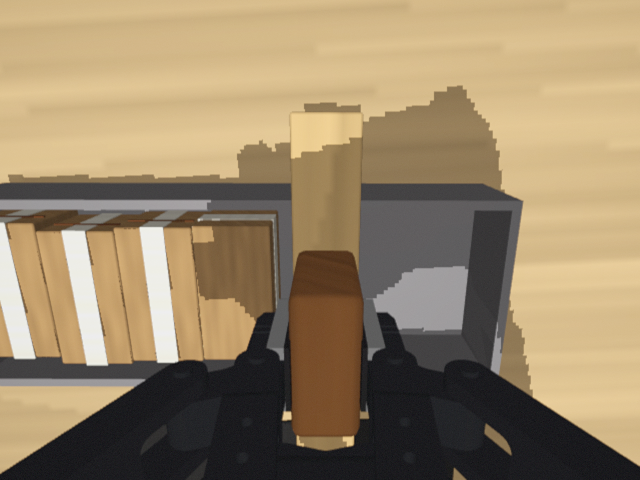

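The float is past the row and touching the rim at 7 N. Continuing to the far end.

Call:
{"method": "play_rows", "body": {
  "slide": [
    [0, 1, 0.08],
    [-0.05, 2, 0.08],
    [-0.1, 3, 0.08],
    [-0.1, 4, 0.08],
    [-0.1, 5, 0.08],
    [-0.1, 6, 0.08],
    [-0.1, 6.8, 0.08],
    [-0.1, 7, 0.08],
    [-0.1, 7, 0.08]
  ],
  "delta_rot": [
    [-0.002, -0.002, 0],
    [-0.002, -0.002, 0],
    [-0.002, -0.002, 0],
    [-0.002, -0.002, 0],
    [-0.002, -0.002, 0],
    [-0.002, -0.002, 0],
    [-0.002, -0.002, 0],
    [-0.002, -0.002, 0],
    [-0.002, -0.002, 0]
  ]
}}

```text
time: 45.1
tool_pos: [0.5612, 0.0793, 0.0543]
tcp_rot: [-3.139, 0.085, -0.004]
wrist_force: [-0.2, 2.6, 7.2]
width: 0.246
```

```bash
python3 - <<'E'
from h import *
goal(bp(0.5,-109,54.2),bp(.5,-109,130))
c=read_camera('wrist');save(c,'w32')
c=read_camera('scene');cv2.imwrite('pics/s32.png',cv2.resize(c['image'][130:300,270:500,::-1],(690,510)))
E
```

```text
t 45.1 p [561.2  79.3  54.3] yaw -93.1 F [-0.2  2.6  7.2] w 0.246 q6 1.72
  slide [-0.16, -0.27, 0.01] rot [-0.001, -0.002, 0.001] rows>= 1
  slide [-0.14, -0.28, -7.57] rot [-0.001, -0.002, 0.001] rows>= 2
```

View pics/w32.png

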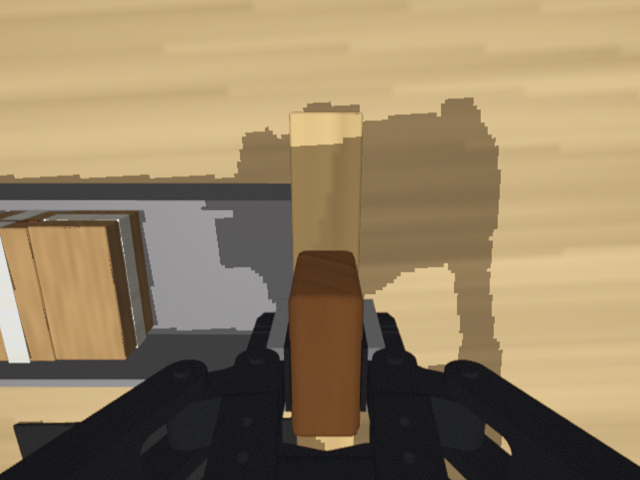

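View pics/s32.png

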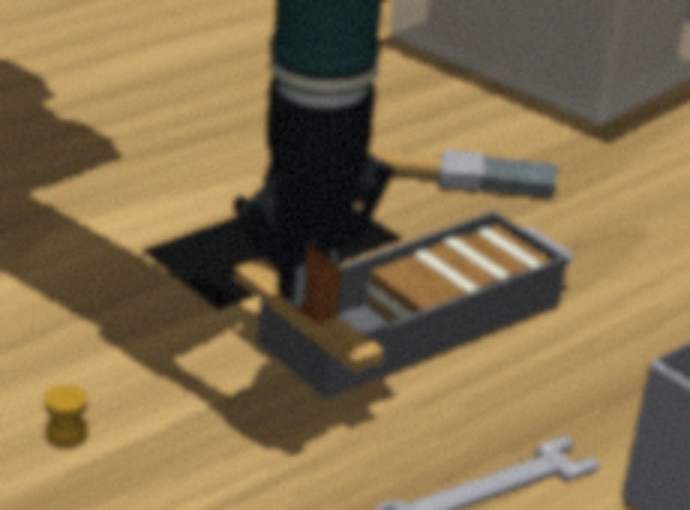

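The float reached the far end (v = -112 mm), touching throughout. Returning it to the mat's centre.

Call:
{"method": "play_rows", "body": {
  "slide": [
    [0, 0, -3],
    [0, 0, -6],
    [0, 0, -8],
    [0, 0, -8]
  ],
  "delta_rot": [
    [0, 0, 0],
    [0, 0, 0],
    [0, 0, 0],
    [0, 0, 0]
  ]
}}

```text
time: 45.53
tool_pos: [0.5641, 0.0788, 0.1385]
tcp_rot: [-3.14, 0.083, -0.016]
wrist_force: [1.3, -0.3, -0.8]
width: 0.249
```

```bash
python3 - <<'E'
from h import *
goal((410.3,176.3,120,-1.4))
E
```

```text
t 45.53 p [564.1  78.8 138.5] yaw -93.0 F [ 1.3 -0.3 -0.8] w 0.249 q6 1.72
  slide [-15.89, -8.92, 1.7] rot [0.008, -0.008, -1.599] rows>= 13
```

Call:
{"method": "play_rows", "body": {
  "slide": [
    [-15.9, -8.9, 0.5],
    [-15.9, -8.9, 0.5],
    [-15.9, -8.9, 0.5],
    [-15.9, -8.9, 0.5],
    [-15.9, -8.9, 0.5],
    [-15.9, -8.9, 0.5],
    [-15.9, -8.9, 0.5],
    [-15.9, -8.9, 0.5],
    [-15.9, -8.9, 0.5],
    [-15.9, -8.9, 0.5],
    [-15.9, -8.9, 0.5],
    [-15.9, -8.9, 0.5]
  ],
  "delta_rot": [
    [0, 0, -1.6],
    [0, 0, -1.6],
    [0, 0, -1.6],
    [0, 0, -1.6],
    [0, 0, -1.6],
    [0, 0, -1.6],
    [0, 0, -1.6],
    [0, 0, -1.6],
    [0, 0, -1.6],
    [0, 0, -1.6],
    [0, 0, -1.6],
    [0, 0, -1.6]
  ]
}}

```text
time: 46.53
tool_pos: [0.4086, 0.1749, 0.1296]
tcp_rot: [2.343, 2.083, 0.005]
wrist_force: [-0.5, -0.2, -1.4]
width: 0.248
```

```bash
python3 - <<'E'
from h import *
s=read_state();c=read_camera('wrist');save(c,'w33')
# blade extent from view of the far end in tool frame
goal((410.3,176.3,30,-1.4),(410.3,176.3,13,-1.4))
E
```

```text
t 46.58 p [408.6 174.9 129.6] yaw -6.4 F [ 0.1  0.8 -1.2] w 0.245 q6 0.47
  slide [0.17, 0.09, 9.96] rot [0.007, 0.002, -0.088] rows>= 3
  slide [0.18, 0.08, 11.66] rot [0.007, 0.002, -0.088] rows>= 3
```

View pics/w33.png

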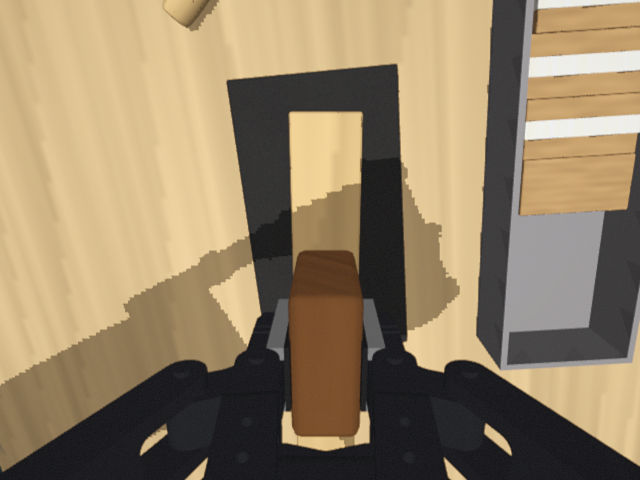

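The float is over the mat. Lowering it.

Call:
{"method": "play_rows", "body": {
  "slide": [
    [0.2, 0.1, 3],
    [0.2, 0.1, 6],
    [0.2, 0.1, 9],
    [0.2, 0.1, 11],
    [0.2, 0.1, 11.6],
    [0.2, 0.1, 11.6],
    [0.2, 0.1, 11.6]
  ],
  "delta_rot": [
    [0.007, 0.002, -0.088],
    [0.007, 0.002, -0.088],
    [0.007, 0.002, -0.088],
    [0.007, 0.002, -0.088],
    [0.007, 0.002, -0.088],
    [0.007, 0.002, -0.088],
    [0.007, 0.002, -0.088]
  ]
}}

```text
time: 47.17
tool_pos: [0.4095, 0.1758, 0.0125]
tcp_rot: [-2.249, -2.192, 0.004]
wrist_force: [-0.3, -0.5, -1.4]
width: 0.246
```

Call:
{"method": "play_rows", "body": {
  "slide": [
    [0, 0, 0.1],
    [0, 0, 0.1]
  ],
  "delta_rot": [
    [0, 0, 0],
    [0, 0, 0]
  ]
}}

```text
time: 47.33
tool_pos: [0.4095, 0.1755, 0.0112]
tcp_rot: [-2.25, -2.191, 0.004]
wrist_force: [-0.3, -0.8, -0.9]
width: 0.247
```

Call:
{"method": "play_rows", "body": {
  "slide": [
    [0, 0, 0.07],
    [0, 0, 0.07]
  ],
  "delta_rot": [
    [0, 0, 0],
    [0, 0, 0]
  ]
}}

```text
time: 47.5
tool_pos: [0.4096, 0.1755, 0.011]
tcp_rot: [-2.251, -2.191, 0.004]
wrist_force: [-0.8, 0.5, 2.4]
width: 0.245
```

Call:
{"method": "play_rows", "body": {
  "slide": [
    [0, 0, 0],
    [0, 0, 0],
    [0, 0, 0],
    [0, 0, 0],
    [0, 0, 0]
  ],
  "delta_rot": [
    [0, 0, 0],
    [0, 0, 0],
    [0, 0, 0],
    [0, 0, 0],
    [0, 0, 0]
  ],
  "hand": 0.7
}}

```text
time: 47.92
tool_pos: [0.4096, 0.1755, 0.011]
tcp_rot: [-2.251, -2.191, 0.004]
wrist_force: [0.3, 0.4, 0.5]
width: 0.704
```

Call:
{"method": "play_rows", "body": {
  "slide": [
    [0, 0, -3],
    [0, 0, -7],
    [0, 0, -11],
    [0, 0, -15],
    [0, 0, -17],
    [0, 0, -17]
  ],
  "delta_rot": [
    [0, 0, 0],
    [0, 0, 0],
    [0, 0, 0],
    [0, 0, 0],
    [0, 0, 0],
    [0, 0, 0]
  ]
}}

```text
time: 48.42
tool_pos: [0.4141, 0.1773, 0.1875]
tcp_rot: [2.248, 2.188, 0.013]
wrist_force: [1.1, 1.1, -0.1]
width: 0.699
```

```bash
python3 - <<'E'
from h import *
s,c,w=objs('wrist','w34',zmin=.025,zmax=.08)
z=w[...,2]*1000
m2=((z>9)&(z<22));m2[340:]=0
p=w[m2][:,:2]*1000;p=p[(abs(p[:,0]-410)<50)&(abs(p[:,1]-176)<100)];print('blade',len(p),cv2.minAreaRect(p.astype(np.float32)))
goal((410,176,200,0))
E
```

```text
[536. 136.] 31054 ztop 0.0463 c [565.3 192.5] LxW [244.2  88.9] long yaw 87.0 rgb [149. 133. 111.]
[317. 222.] 1937 ztop 0.0612 c [409.3 177.2] LxW [48.9 20.3] long yaw 87.6 rgb [111.  71.  39.]
blade 3518 ((409.4935302734375, 176.5333251953125), (149.74696350097656, 26.01889991760254), 88.41425323486328)
t 48.47 p [412.3 176.6 184.4] yaw -1.6 F [-0.4 -1.4  0.1] w 0.701 q6 0.38
  slide [-0.07, -0.23, -1.56] rot [0.005, -0.001, -0.027] rows>= 1
```

View pics/w34.png

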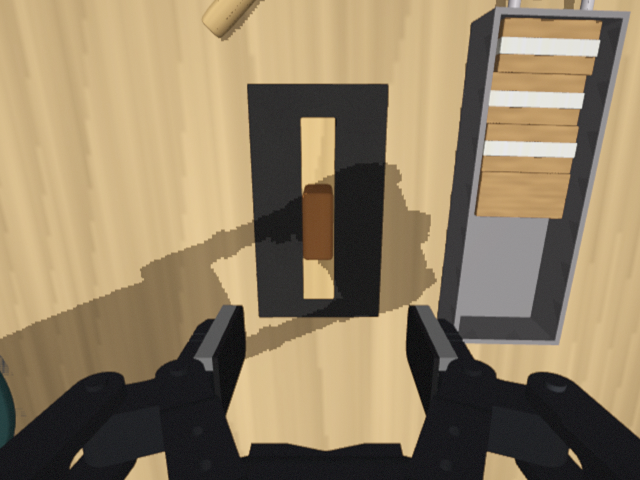

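The float is centred on the mat at (409.5, 176.5). I'll move the arm away and do a final check.

Call:
{"method": "play_rows", "body": {
  "slide": [
    [0, 0, -3],
    [0, 0, -6],
    [0, 0, -9],
    [0, 0, -12],
    [0, 0, -12]
  ],
  "delta_rot": [
    [0, 0, 0],
    [0, 0, 0],
    [0, 0, 0],
    [0, 0, 0],
    [0, 0, 0]
  ]
}}

```text
time: 48.88
tool_pos: [0.4142, 0.1774, 0.3094]
tcp_rot: [2.247, 2.187, 0.018]
wrist_force: [0.1, 0.1, 0.5]
width: 0.698
```

Call:
{"method": "play_rows", "body": {
  "slide": [
    [-4, 0, 0],
    [-8, 0, 0],
    [-12, 0, 0],
    [-16, 0, 0],
    [-20, 0, 0],
    [-22, 0, 0],
    [-22, 0, 0]
  ],
  "delta_rot": [
    [0, 0, 0],
    [0, 0, 0],
    [0, 0, 0],
    [0, 0, 0],
    [0, 0, 0],
    [0, 0, 0],
    [0, 0, 0]
  ]
}}

```text
time: 49.47
tool_pos: [0.407, -0.046, 0.3059]
tcp_rot: [2.254, 2.182, 0.012]
wrist_force: [-0.3, 0.9, -0.4]
width: 0.7
```

```bash
python3 - <<'E'
from h import *
s,c,w=objs('top','top9',zmin=.012,zmax=.3,amin=60)
p=w.reshape(-1,3)*1000;O2=np.array([563.4,191.]);q=p[:,:2]-O2;u=q@A;v=q@B
im=c['image'].reshape(-1,3).astype(int)
k=(abs(u)<37)&(abs(v)<116)&(p[:,2]>30)&(p[:,2]<44)
print('carton tops v',np.percentile(v[k],[1,99]).round(1),'u',np.percentile(u[k],[1,99]).round(1),'z',np.percentile(p[k,2],[5,50,95]).round(1))
c=read_camera('scene');save(c,'s40')
E
```

```text
[173.  96.] 7794 ztop 0.1228 c [856.2 327.7] LxW [339.7 101.6] long yaw 89.9 rgb [78. 76. 76.]
[592. 191.] 11327 ztop 0.2009 c [ 597.2 -698.6] LxW [258.2 167.1] long yaw 38.9 rgb [89. 90. 88.]
[361. 139.] 738 ztop 0.0464 c [ 758.2 -149. ] LxW [88.  86.8] long yaw 135.4 rgb [98. 91. 88.]
[ 44. 170.] 3872 ztop 0.1198 c [668.3 648.8] LxW [120.2 111.5] long yaw 128.9 rgb [50. 64. 95.]
[480. 192.] 1295 ztop 0.1805 c [ 600.1 -424.5] LxW [58.2 57.4] long yaw 125.2 rgb [119. 114. 110.]
[210. 212.] 2353 ztop 0.0445 c [563.7 194.6] LxW [237.4  89.1] long yaw 86.9 rgb [124. 108.  91.]
[  4. 218.] 68 ztop 0.0755 c [543.6 734.3] LxW [40.6 11.8] long yaw 38.0 rgb [132. 124. 120.]
[422. 229.] 129 ztop 0.0359 c [ 523.2 -302.2] LxW [28.7 28.6] long yaw 0.4 rgb [159. 129.  60.]
[509. 250.] 1455 ztop 0.0914 c [ 467.1 -508.1] LxW [81.2 79.5] long yaw 117.4 rgb [138. 133. 131.]
[148. 270.] 907 ztop 0.0206 c [407.2 380.3] LxW [198.3  42.2] long yaw 42.3 rgb [134. 125. 113.]
[ 38. 328.] 10498 ztop 0.1688 c [284.1 598.3] LxW [299.6 104. ] long yaw 5.6 rgb [140. 134. 126.]
[229. 275.] 478 ztop 0.06 c [406.8 174.6] LxW [49.8 19.7] long yaw 89.9 rgb [145. 112.  74.]
[594. 347.] 9472 ztop 0.2396 c [ 230.4 -660.8] LxW [160.4  73.1] long yaw 10.5 rgb [92. 71. 47.]
[383. 308.] 591 ztop 0.0866 c [ 325.1 -198.5] LxW [54.4 53.3] long yaw 90.2 rgb [153. 147. 147.]
[452. 314.] 423 ztop 0.0364 c [ 311.6 -369.1] LxW [66.4 34.2] long yaw 65.2 rgb [171. 158.  20.]
[499. 315.] 442 ztop 0.036 c [ 309.8 -485.8] LxW [67.8 34.5] long yaw 71.4 rgb [ 52.  78. 143.]
[441. 356.] 467 ztop 0.0362 c [ 211.7 -339.1] LxW [66.9 35.3] long yaw 3.6 rgb [167. 154.  19.]
[209. 447.] 670 ztop 0.2978 c [ 64.7 162.2] LxW [92.8 41.9] long yaw 117.1 rgb [47. 56. 52.]
[339. 473.] 257 ztop 0.2936 c [ 31.4 -77.1] LxW [29.2 12.8] long yaw 87.9 rgb [56. 63. 59.]
carton tops v [-17.7 114.9] u [-35.7  30.4] z [33.5 37.1 40.6]
```

View pics/top9.png

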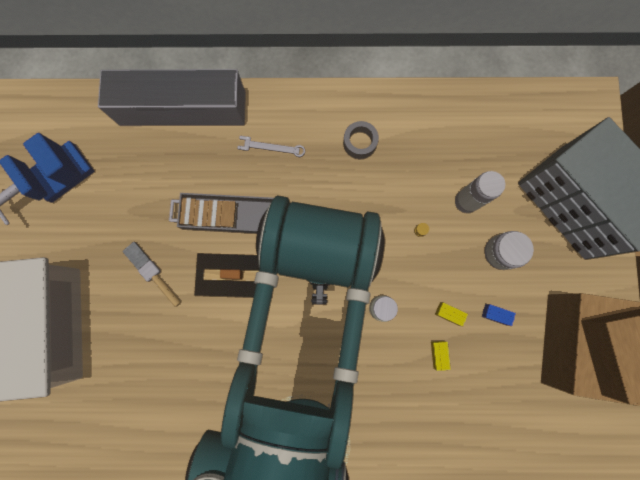

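View pics/s40.png

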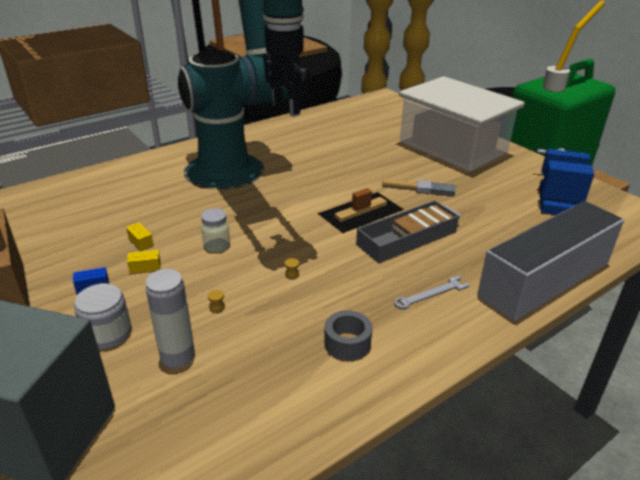

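The row spans v = -18 mm to the wall, nothing sticks up, the bystanders are where they were, and no brown cartons are left on the bench. Handing in.

```bash
python3 -c "
from h import *
print(finish_job())"
```

```text
the job is handed in; nothing more can be done
None
```

The job is done and handed in at about 50 s. All four brown cartons on the bench are in the bin, three that lay flat and one standing one that I tipped onto its side first. They lie across it in one row, each pushed up in turn against the handle wall.

- **Row:** the last push stopped where four 34 mm cartons should end, within about 1 mm. The last top view shows the row from about v = -18 mm along the bin up to the handle wall. The carton tops measure about 37–38 mm, below the 46 mm rim.
- **Sweep:** the float rested across both long sides and slid from the handle end to the far end. Its pressure on the rim read 5–9 N each time I checked, and its height stayed within about 0.3 mm.
- **Float:** it is back flat on the mat. The wrist camera puts its centre within about 1 mm of the mat's centre; the top camera reads about 3 mm off, which is roughly the usual difference between the two cameras.
- **Bystanders and look-alikes:** none had moved in the last pictures, with two limits. In the last top view the arm hid the first brass fitting, which showed in place in the scene view, and I judged the wrench by eye.

**What disagreed or failed:**
- **Fingertips:** they really sit about 20 mm behind the stated tool point, not 8 mm ahead of it. My first push passed over the carton without touching it, so I pushed lower.
- **Cameras:** the top and wrist cameras differ by about 3 mm in x. I used the wrist camera for placing.

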